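Refill the tool stall and hang its gate

TASK

Put the toy tool stall back in order: pull every tool out of the carrying caddy and stand it, fully down, in a free hole of the stall's rail, and set the knobbed round box on the stall's little round stand, centred so that no edge overhangs. Only after that, lift the gate leaf out of its rack and lower it so that both its hinge sockets drop fully home on the stall's two upright pins, and leave it shut across the front of the stall; leave the jar, the toy hammer and the toy car where they are.

Things in the scene. Friction and masses are not known exactly. Their poses are not given: they have to be found in the camera images.
- stall: Fixed birch stall, base 275 (x) x 270 x 12 mm, gate side facing -x (the robot); origin on the table. In its frame (mm): stand at (-22, 0); tool rail at x = 90, top z = 62; hinge post 26 x 22 at (-115, 118), top z = 125, with two arms 10 thick bearing two upright pins in one line at (-115, 85); stop post 20 square at (-89, -80), top z = 112, just behind the shut gate; side boards to z = 62 at y = +-130.
- stand_top (a point): Centre of the top of the stall's round wooden stand, a disc 108 mm across, 7 mm high on the base board, top 19 mm above the table.
- hole0 (a point): Centre of the mouth of one of the four tool holes in the stall's rail, 62 mm above the table; hole 22 mm square, 40 mm deep (floor 22 mm above the table), holes in a row 60 mm apart. Any tool may go in any hole.
- hole1 (a point): Centre of the mouth of one of the four tool holes in the stall's rail, 62 mm above the table; hole 22 mm square, 40 mm deep (floor 22 mm above the table), holes in a row 60 mm apart. Any tool may go in any hole.
- hole2 (a point): Centre of the mouth of one of the four tool holes in the stall's rail, 62 mm above the table; hole 22 mm square, 40 mm deep (floor 22 mm above the table), holes in a row 60 mm apart. Any tool may go in any hole.
- hole3 (a point): Centre of the mouth of one of the four tool holes in the stall's rail, 62 mm above the table; hole 22 mm square, 40 mm deep (floor 22 mm above the table), holes in a row 60 mm apart. Any tool may go in any hole.
- pin_low (a point): Foot of the lower upright hinge pin, where its socket comes to rest (30 mm above the table). Pin 12 mm thick, 20 mm tall, its upper 9 mm tapered to 5 mm.
- pin_high (a point): Foot of the upper hinge pin (112 mm above the table), exactly above the lower one, same size. The arm under it (z 102 to 112 mm) blocks the lower socket from above: bring the leaf in sideways (from the front, or from the free side, the stall's -y) raised 23 to 48 mm above its hung height, then lower it on both pins at once.
- leaf: Birch gate leaf, upright slatted frame 160 (y) x 130 (z) x 18 mm (x), 0.2 kg; origin at the middle of its lower edge. Solid top rail z = 100 to 130: pinch its middle across the thickness. Two steel hinge sockets stick out on its +y side, 94 mm from the origin. Hung and shut, its axes point as the stall's do and its lower edge is 20 mm above the table; it swings freely and sags about 0.05 rad.
- socket_low (a point): Centre of the lower end of the leaf's lower hinge socket (10 mm above the leaf's lower edge): block 28 mm square, 22 mm high, with an upright through hole 16 mm square.
- socket_high (a point): Centre of the lower end of the leaf's upper hinge socket (92 mm above the leaf's lower edge), same size, exactly above the lower one.
- rack: Fixed slotted rack in which the leaf stands upright, 85 mm (x) by 130 mm (y), 45 mm high, slot 21 mm wide along y, its floor 10 mm up; origin on the table. The leaf lifts straight up by 36 mm to be free.
- caddy: Fixed plywood caddy block 60 mm (x) by 250 mm (y), 50 mm high, origin on the table; four 20 mm square upright holes along y at -90, -30, 30 and 90 mm, 40 mm deep, holding the tools.
- screwdriver: Toy tool 150 mm long, 60 g, may be absent; origin at its foot, z up along it. Foot an 8 mm cone, then a 16 mm square shank; starts upright in a caddy hole, its x across the row. Screwdriver: handle 26 mm square from z = 75 to 150; a grip at z = 120 suits.
- wrench: Toy tool 150 mm long, 60 g, may be absent; origin at its foot, z up along it. Foot an 8 mm cone, then a 16 mm square shank; starts upright in a caddy hole, its x across the row. Open-jaw wrench: 16 mm thick in x throughout, jaw 44 mm wide in y from z = 105 up (solid to 130, then two prongs); pinch across x at z = 120.
- spatula: Toy tool 150 mm long, 60 g, may be absent; origin at its foot, z up along it. Foot an 8 mm cone, then a 16 mm square shank; starts upright in a caddy hole, its x across the row. Spatula: flat metal blade 10 mm thick (x), 44 mm wide (y), from z = 68 to 150; pinch across x at z = 120.
- chisel: Toy tool 150 mm long, 60 g, may be absent; origin at its foot, z up along it. Foot an 8 mm cone, then a 16 mm square shank; starts upright in a caddy hole, its x across the row. Chisel: round handle 24 mm across from z = 75, ball top of 28 mm at z = 136; a grip at z = 115 to 120 suits.
- box: Closed round wooden box 84 mm across, 44 mm high, with a straight round knob 30 mm across from z = 44 to 84 on top, bottom-heavy, 0.3 kg; origin at the centre of its underside. Pick it by the knob, at about z = 70.
- jar: Glass jar 60 mm across, 75 mm high. A bystander, to be left where it is (origin at the centre of its underside).
- hammer: Wooden toy hammer lying down, 170 mm long. A bystander, to be left where it is (origin at the centre of its underside).
- car: Wooden toy car 100 mm long, 64 mm high. A bystander, to be left where it is (origin at the centre of its underside).
Mind the look-alikes: they are no part of the job. Leave any blue or turquoise look-alike of the chisel alone.

How it is judged (in metres and radians):
On the way, in this order (a step that is already met when the one before it is completed fails the run):
1. every tool of the caddy stands fully down in the stall's rail and the round box is centred on the stand (z of screwdriver in the frame of stall between 0.015 and 0.027 m and x of screwdriver in the frame of stall between 0.078 and 0.102 m and angle between each of screwdriver, wrench, spatula, chisel's own z axis and vertical below 0.25 rad and linear speed of each of screwdriver, wrench, spatula, chisel, box below 0.02 m/s and z of wrench in the frame of stall between 0.015 and 0.027 m and x of wrench in the frame of stall between 0.078 and 0.102 m and z of spatula in the frame of stall between 0.015 and 0.027 m and x of spatula in the frame of stall between 0.078 and 0.102 m and z of chisel in the frame of stall between 0.015 and 0.027 m and x of chisel in the frame of stall between 0.078 and 0.102 m and horizontal distance between box and stand_top below 0.012 m and z of box in the frame of stand_top between -0.004 and 0.004 m and angle between box's own z axis and vertical below 0.06 rad), for 0.2 s.
2. the gate leaf is fully down on both pins (horizontal distance between socket_low and pin_low below 0.005 m and horizontal distance between socket_high and pin_high below 0.005 m and z of socket_low in the frame of pin_low between -0.004 and 0.004 m and z of socket_high in the frame of pin_high below 0.004 m and angle between leaf's own z axis and vertical below 0.09 rad), for 0.2 s.
At the end, for the whole second after the job is handed in: Each tool present stands in a rail hole, foot within 5 mm of its floor, lean < 0.25 rad; box on the stand within 12 mm of centre, upright; both leaf sockets within 5 mm sideways and 4 mm of fully down on their pins, leaf within 0.17 rad of parallel to the front; all at rest (all of step 1 and all of step 2 and angle between the y axis of leaf and the y axis of stall, either way round below 0.17 rad and linear speed of leaf below 0.02 m/s); the robot touches nothing.
It fails at once if a bystander (jar, hammer or toy car) is shifted by more than 30 mm (distance of any of jar, hammer, car from where it was at the start of the episode above 0.03 m).
Of screwdriver, wrench, spatula, chisel only 3 to 4 are there at a start; the rules pass over those that are not, and their reading is None.
At some moment in a run one of box may be knocked a few centimetres aside while the robot is not near it.
It also fails if it takes over 210 s, if anything falls off the work surface, if the arm or the gripper's body presses on something with over 40 N, if the wrist force passes 120 N, or if a joint passes its speed limit or range.

ROBOT

A 6-joint arm with a two-finger parallel gripper is mounted at the origin on the work surface. World frame = base frame: x ahead of the robot, y to its left, z up, the work surface at z = 0. Lengths are in mm, angles in rad, forces in N, time in s.
With the tool pointing down it reaches from about 350 to 775 mm from the base axis. Payload 7.3 kg.
Tool frame: the origin (TCP) lies on the centre line of the jaws, within the pads' length; the fingertips stand 11 mm ahead of it and the grasp point (between the pads) lies 8 mm behind it; z points along the fingers, y is the line along which they close (so a half turn about z gives the same grasp; the last joint's range is limited). The gripper opens to 92 mm and grips with 3 to 60 N. Pads are 19 mm wide; open, the fingers measure 130 mm over their backs; the gripper's body (75 mm by 190 mm) begins 47 mm behind the grasp point.
Start: joints at [0.964, 0.342, 1.524, -0, 1.275, -0.146], TCP at [233.438, 470.267, 237.741] pointing down, gripper open.
Joint ranges: [-2.53, 2.53], [-0.77, 2.02], [0.04, 2.7], [-1, 4.14], [0.28, 2.66], [-3.11, 3.11]. Speed limits (rad/s): [2.57, 2.57, 3.14, 3.14, 3.14, 3.14].

INTERFACE

Orientations are given as [roll, pitch, yaw] about the fixed x, y, z axes, in that order (R = Rz(yaw) Ry(pitch) Rx(roll)).
In Python, from plant import bot gives the robot as it stands.
- The arm moves only by the tool step_arm, never from a script. Its argument "deltas" is a list of rows, each a list of 5 numbers: the opening, from 0 (shut) to 1 (fully open), then the shift along the tool's x, y, z each as a share of 0.5 m, from -1 to 1, then the turn about the tool's z as a share of pi/2 rad, from -1 to 1. In form: [[claw, x, y, z, turn], ...]. A call has 1 to 8 rows; each row shifts and turns the commanded pose from where the row before left it, along the tool's axes as they then stand; what a row does not reach is not made up. A row lasts 1/10 s, in which the tool goes at most 50 mm and 8.59 degrees, less where a joint would pass 70% of its speed; a pose out of reach is approached as far as the arm can. A call with a number of a shift or a turn outside -1 to 1 is refused whole. A call with a gripper value outside its range is refused whole. The fingers move at their own pace and stop on an object; the grip force is fixed at half the most. Time passes only in rows, so rows that do not move let the fingers close. It gives the time, the measured TCP pose, the force, the opening and the grip force at its end, in the units of the state.
- bot.get_obs(): the state, without advancing time (a new reading comes with each control period).
- bot.capture(name): name is "side" or "top" or "wrist"; returns (picture, depth): 480x640x3 uint8, red, green, blue; 480x640 float32, mm along the optical axis (not along the pixel's ray), 0 where there is no reading.
- bot.camera_params(name): a dict with "fov_y" (degrees; the focal length in pixels is half the picture's height over the tangent of half this angle, whatever the lens; pixels are square), "cx", "cy" (the principal point, pixels), "rvec" (rotation vector, rad) and "tvec" (3), from world to camera coordinates, as OpenCV has them. Camera axes: x right, y down, z forward; pixel columns grow to the right and rows downward; lengths in mm; the calibration is good to about 2 mm. A picture is of the moment at which its call begins: read the wrist's pose just before it. camera_params takes no time and is no camera call; for the wrist camera it gives the pose at the moment of the call.
- bot.close_job(): hands the job in; it is judged then, once.
The state is a dict: "time": time; "joint_positions": joint angles; "dq": joint speeds; "tau": joint torques, N m; "tool_pos": TCP position; "tcp_rot": TCP orientation; "contact_force": force on the tool from outside, world axes, zero at the start; "moment": the same for the moment, N m; "grip_width": finger opening in mm; "finger_force": force on a finger pad.
Only numpy, scipy, OpenCV 4.12 (cv2) and the standard library are available. Lean on these libraries where they do the work, as an engineer would, in place of code of your own. Each camera call takes 0.05 s, during which the arm holds its last target. There are 200 camera calls.

## Working session

There is one attempt and no reset: what is moved stays moved. The work goes in short steps, Python scripts to look and compute and a tool call to move; the robot and the scene stay as the last step left them, time stands still between calls to the robot, and variables do not carry over. Pictures are saved under pics/ and viewed, at most 14 in all, crops included, and the job is handed in when it is done.

Besides the shell and the picture viewer there is one more tool, called after "Request:" as a command line: name --pt "numbers of a row" for each row, then --argument value for the rest. step_arm: Moves the arm, as the interface text tells. Shift numbers are shares of 0.5 m and turn numbers shares of pi/2 rad, none past 1 either way. Its arguments: {"type":"object","properties":{"deltas":{"type":"array","items":{"type":"array","items":{"type":"number","minimum":-1,"maximum":1}}}},"required":["deltas"]}

```bash
mkdir -p pics; ls; cat > h.py <<'E'
import numpy as np, cv2
from plant import bot
def cam(n):
    p=bot.camera_params(n); f=240/np.tan(np.radians(p['fov_y'])/2)
    R=cv2.Rodrigues(np.array(p['rvec'],float))[0]; return f,p['cx'],p['cy'],R,np.array(p['tvec'],float).ravel()
def grab(n,name):
    c=cam(n); im,d=bot.capture(n); cv2.imwrite(f'pics/{name}.png',im[:,:,::-1]); np.savez(f'pics/{name}.npz',im=im,d=d,f=c[0],cx=c[1],cy=c[2],R=c[3],t=c[4]); return im,d
def load(name): return np.load(f'pics/{name}.npz')
def cloud(z):
    v,u=np.mgrid[0:480,0:640]; d=z['d']; P=np.stack([(u-z['cx'])/z['f']*d,(v-z['cy'])/z['f']*d,d],-1)
    W=(P-z['t'])@z['R']; W[d<=0]=np.nan; return W
def atz(z,u,v,h):
    r=z['R'].T@np.array([(u-z['cx'])/z['f'],(v-z['cy'])/z['f'],1]); o=-z['R'].T@z['t']; return o+r*(h-o[2])/r[2]
def crop(name,out,x0,y0,x1,y1,s):
    im=cv2.imread(f'pics/{name}.png')[y0:y1,x0:x1]; cv2.imwrite(f'pics/{out}.png',cv2.resize(im,None,fx=s,fy=s,interpolation=cv2.INTER_CUBIC))
E
python3 - <<'E'
from h import *
for n in('side','top'): grab(n,n+'0'); print(n,bot.camera_params(n))
print(bot.get_obs())
E
```

```text
pics
side {'fov_y': 51.97319266294752, 'cx': 315.177448822973, 'cy': 244.880655306564, 'rvec': array([ 0.02944835, -2.70069116,  1.54169737]), 'tvec': array([ 483.76739348,   66.78097396, 1180.27503065])}
top {'fov_y': 57.722000633646964, 'cx': 320.4870905112843, 'cy': 240.512923591162, 'rvec': array([ 2.15266061, -2.21209462,  0.10290677]), 'tvec': array([  41.98452795,  484.6158411 , 1083.64386715])}
{'time': 0.1, 'joint_positions': array([ 9.63989830e-01,  3.42649643e-01,  1.52486920e+00, -5.01212427e-06,
        1.27538759e+00, -1.46019835e-01]), 'dq': array([ 0.00036537, -0.00087775, -0.00329921, -0.00090508, -0.00104723,
        0.00017472]), 'tau': array([ 1.53335841e-03, -4.32007062e+01, -2.44691277e+01,  7.18931551e-02,
        5.26366406e-02, -6.33880336e-05]), 'tool_pos': array([233.2484709 , 469.98216326, 237.13446162]), 'tcp_rot': array([-3.14029216e+00, -1.86414976e-04,  2.68080733e+00]), 'contact_force': array([ 0.15998011, -0.39687021, -0.07308793]), 'moment': array([-0.00035244,  0.00562384, -0.01745664]), 'finger_force': 0.0, 'grip_width': 91.92384052763322}
```

View pics/top0.png

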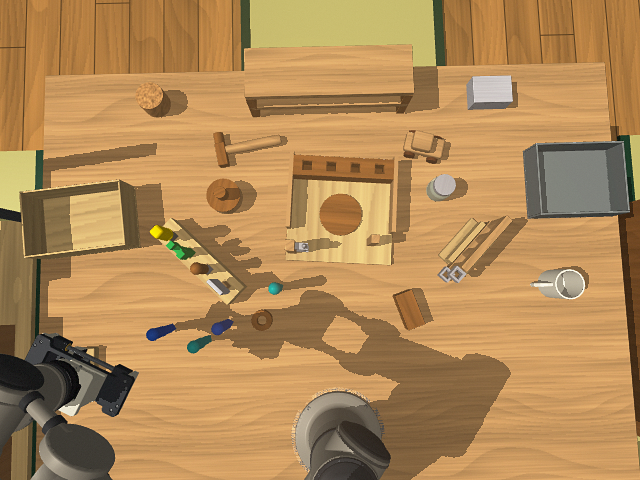

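View pics/side0.png

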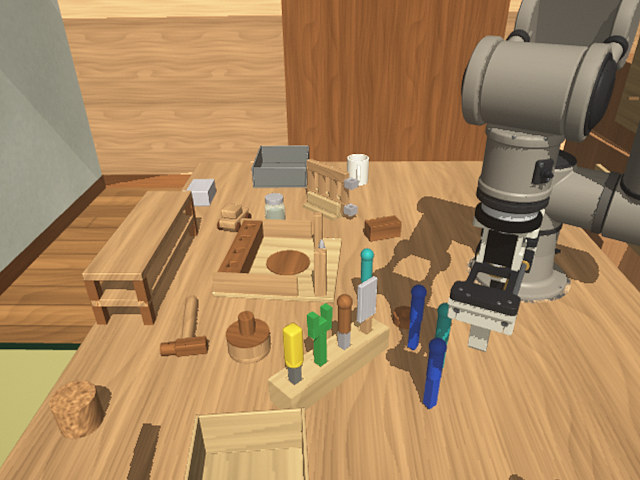

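Top view: caddy runs from (175,222) to (240,300), holding screwdriver (160,232), wrench (178,250), chisel (199,268) and spatula (217,287). The box is at (224,195), the stall at (342,210), and the leaf in its rack around (465,250). 

Chisel candidates: brown (199,268), turquoise (275,288) and (200,345), blue (222,327) and (160,332). The brown one in the caddy fits. I'll confirm it in an enlarged crop.

```bash
python3 - <<'E'
from h import *
im=cv2.imread('pics/top0.png')
r=lambda a,b,c,d,w,h: cv2.resize(im[b:d,a:c],(w,h),interpolation=cv2.INTER_CUBIC)
L=r(140,210,300,360,400,375); 
cv2.imwrite('pics/c1.png',r(140,170,300,290,800,600))
S=r(280,145,400,270,400,417); K=r(425,205,525,295,400,360)
out=np.zeros((420,800,3),np.uint8); out[:417,:400]=S; out[:360,400:]=K; cv2.imwrite('pics/c2.png',out)
# rail/stall from depth
z=load('top0');W=cloud(z)
for u,v in [(307,165),(332,167),(355,168),(379,169),(341,214),(228,187),(160,232),(178,250),(199,268),(217,287),(300,246),(375,239)]: print(u,v,W[v,u].round(1))
E
```

```text
307 165 [680.8  58.   22.9]
332 167 [673.6  -5.9  24.1]
355 168 [670.3 -65.2  20.8]
379 169 [ 665.4 -126.4   23.7]
341 214 [552.7 -25.7  15.7]
228 187 [624.8 257.3  41. ]
160 232 [502.3 384.9 158.6]
178 250 [462.6 351.1 139.9]
199 268 [420.5 299.9 155.5]
217 287 [377.7 259.2 161.5]
300 246 [466.5  77.7 109.7]
375 239 [478.  -97.2 111.6]
```

View pics/c1.png

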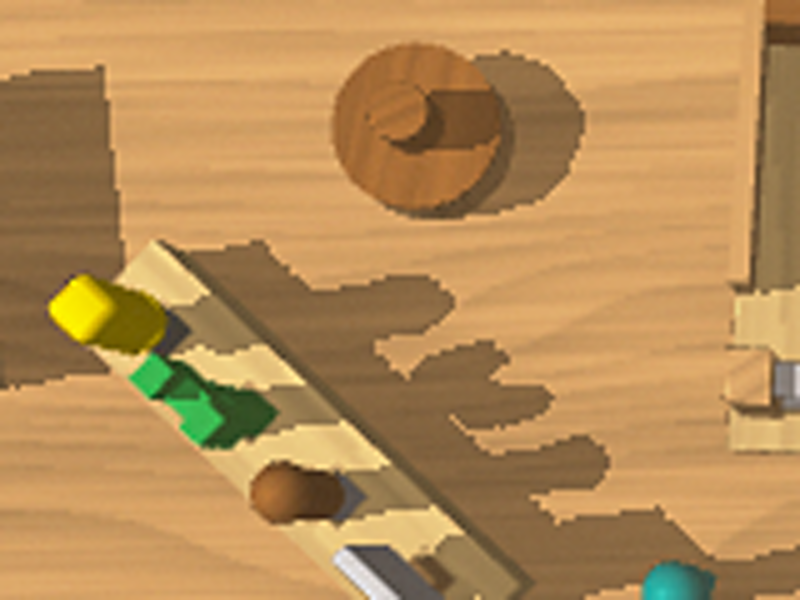

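View pics/c2.png

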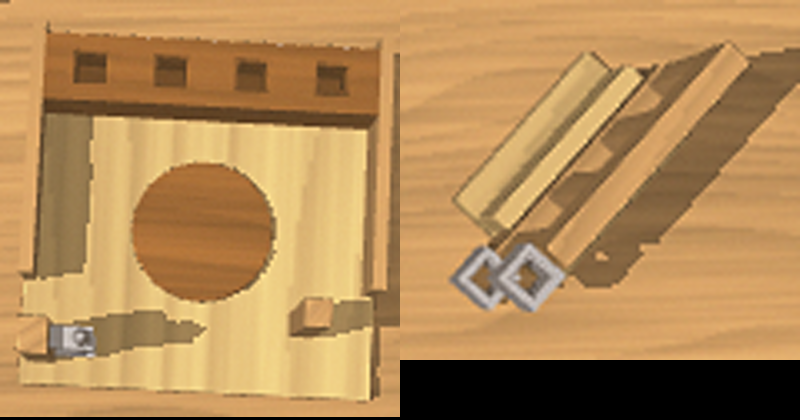

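Crop 1 confirms the brown chisel in the caddy at about crop (290,490), next to the yellow, green and grey tools. The box knob is at crop (400,112). Crop 2 shows all four rail holes free, the pin at crop (82,339), and the leaf's sockets at crop (528,275) and (485,277).

```bash
cat > m.py <<'E'
from h import *
z=load('top0');W=cloud(z);s=load('side0');V=cloud(s)
P=lambda u,v,h:print((u,v,h),atz(z,u,v,h).round(1))
for a in [(90,67),(171,70),(251,75),(332,79)]: P(280+a[0]/3.333,145+a[1]/3.333,62)
print('pin');P(304.6,246.7,132);print('stand');P(280+203/3.333,145+232/3.333,19)
print('stop');P(280+314/3.333,145+309/3.333,112)
print('knob');P(220,192.4,84)
print('tools');P(140+80/5,170+308/5,160);P(140+152/5,170+375/5,160);P(140+200/5,170+420/5,160);P(140+280/5,170+492/5,151);P(217,287,160)
print('socket hi');P(425+128/4,205+275/4,124);print('lo');P(425+87/4,205+277/4,42)
for nm,C in(('top',W),('side',V)):
  Q=C.reshape(-1,3)
  for lab,x0,x1,y0,y1,z0,z1 in [('leaftop',350,650,-480,-180,130,150),('caddy',330,560,190,430,46,54),('screw',440,560,340,440,100,170),('wrench',420,500,300,370,100,170),('chisel',380,450,270,330,100,170),('spat',340,400,220,290,100,170),('boxtop',540,720,180,330,38,50),('knob',540,720,180,330,60,90),('knobtop',540,720,180,330,79,90)]:
    m=(Q[:,0]>x0)&(Q[:,0]<x1)&(Q[:,1]>y0)&(Q[:,1]<y1)&(Q[:,2]>z0)&(Q[:,2]<z1); A=Q[m]
    if len(A)<10: print(nm,lab,len(A));continue
    (c,wh,an)=cv2.minAreaRect(A[:,:2].astype(np.float32)); print(nm,lab,len(A),A.mean(0).round(1),'rect',np.round(c,1),np.round(wh,1),round(an,1))
E
python3 m.py
```

```text
(307.002700270027, 165.1020102010201, 62) [670.2  57.4  62. ]
(331.3051305130513, 166.002100210021, 62) [666.4  -2.7  62. ]
(355.3075307530753, 167.5022502250225, 62) [661.1 -62.   62. ]
(379.60996099609963, 168.7023702370237, 62) [ 656.6 -122.1   62. ]
pin
(304.6, 246.7, 132) [463.   66.5 132. ]
stand
(340.9060906090609, 214.60696069606962, 19) [550.6 -25.2  19. ]
stop
(374.2094209420942, 237.7092709270927, 112) [481.  -95.5 112. ]
knob
(220, 192.4, 84) [602.9 268.   84. ]
tools
(156.0, 231.6, 160) [503.3 393.2 160. ]
(170.4, 245.0, 160) [472.7 361.4 160. ]
(180.0, 254.0, 160) [452.3 340.3 160. ]
(196.0, 268.4, 151) [419.9 307.8 151. ]
(217, 287, 160) [377.7 259.6 160. ]
socket hi
(457.0, 273.75, 124) [ 392.1 -280.2  124. ]
lo
(446.75, 274.25, 42) [ 391.6 -281.1   42. ]
top leaftop 613 [ 458.7 -344.6  139.3] rect [ 459.5 -346.6] [ 19.4 160.9] 46.0
top caddy 1487 [439.2 318.5  49.4] rect [441.9 330.3] [250.2  60.7] 45.4
top screw 402 [487.5 374.4 145. ] rect [479.6 370.2] [93.7 26.3] 43.6
top wrench 287 [455.3 340.7 146.9] rect [447.9 335.7] [87.7 20.4] 49.4
top chisel 219 [413.4 298
[... 281 characters left out ...]
.5  83.3] rect [604.5 269.8] [27.5 28.6] 85.9
side leaftop 256 [ 455.9 -337.8  137.5] rect [ 459.  -342.6] [ 26.  163.5] 44.9
side caddy 2553 [447.6 346.9  50.2] rect [441.1 331.9] [252.6  63.8] 45.2
side screw 1364 [483.4 381.2 137. ] rect [477.9 373.7] [98.  27.3] 41.3
side wrench 826 [451.3 345.6 137.4] rect [449.1 339.2] [84.8 19.6] 45.8
side chisel 708 [408.6 304.1 134.4] rect [405.7 296.7] [70.1 24.9] 49.5
side spat 568 [379.1 272.7 134.3] rect [378.8 268.6] [45.2 11.4] 44.6
side boxtop 849 [602.7 280.8  44.1] rect [604.2 273.5] [83.  82.8] 12.6
side knob 271 [603.4 277.5  77.1] rect [604.2 273.4] [27.8 28.3] 53.7
side knobtop 145 [604.5 274.   83.7] rect [604.2 272. ] [26.9 28.4] 74.7
```

Request:
step_arm --pt "1 0 0 0 0.0924" --pt "1 0 0 0 0.0924" --pt "1 0 0 0 0.0924" --pt "1 0 0 0 0.0924" --pt "1 0 0 0 0.0924" --pt "1 0 0 0 0.0924" --pt "1 0 0 0 0.0924" --pt "1 0 0 0 0.0924"

```text
time: 0.9
tool_pos: [233.3, 470.0, 237.3]
tcp_rot: [-3.141, 0.001, 1.514]
contact_force: [0.4, 0.2, 0.1]
grip_width: 91.8
finger_force: 0.0
```

Request:
step_arm --pt "1 0 0 0 0.0924" --pt "1 0 0 0 0.0924" --pt "1 0 0 0 0.0924" --pt "1 0 0 0 0.0924" --pt "1 0 0 0 0.0924" --pt "1 0 0 0 0" --pt "1 0 0 0 0"

```text
time: 1.6
tool_pos: [233.3, 470.2, 237.5]
tcp_rot: [3.142, 0.0, 0.798]
contact_force: [-0.8, 0.3, 0.4]
grip_width: 92.0
finger_force: 0.0
```

```bash
cat > go.py <<'E'
# usage: go.py X Y Z yawdeg : remaining shift (shares, in tool axes after the turn) and turn share
import sys; from h import *
o=bot.get_obs(); p=np.array(o['tool_pos']); r=o['tcp_rot']; T=np.array([float(a) for a in sys.argv[1:4]]); w=np.radians(float(sys.argv[4]))
d=T-p; c,s=np.cos(w),np.sin(w)
t=-((w-r[2]+np.pi)%(2*np.pi)-np.pi)/(np.pi/2)
print('t',round(o['time'],1),'pos',p.round(1),'rpy',np.round(r,4),'shares x %.4f y %.4f z %.4f turn %.4f'%((c*d[0]+s*d[1])/500,(s*d[0]-c*d[1])/500,-d[2]/500,t),'w',round(o['grip_width'],1),'q6',round(o['joint_positions'][5],2))
E
python3 go.py 504.7 395 242 45.4; ls -la
```

```text
t 1.6 pos [233.3 470.2 237.5] rpy [3.1415e+00 5.0000e-04 7.9790e-01] shares x 0.2740 y 0.4920 z -0.0090 turn 0.0035 w 92.0 q6 1.74
total 24
drwxr-xr-x  3 agent agent 4096 Nov 30 15:13 .
drwxr-xr-x 23 root  root  4096 Nov 30 15:10 ..
-rw-r--r--  1 agent agent  572 Nov 30 15:13 go.py
-rw-r--r--  1 agent agent  950 Nov 30 15:11 h.py
-rw-r--r--  1 agent agent 1259 Nov 30 15:12 m.py
drwxr-xr-x  2 agent agent 4096 Nov 30 15:11 pics
```

Request:
step_arm --pt "1 0.0391 0.0703 0 0" --pt "1 0.0391 0.0703 0 0" --pt "1 0.0391 0.0703 0 0" --pt "1 0.0391 0.0703 -0.009 0.0035" --pt "1 0.0391 0.0703 0 0" --pt "1 0.0391 0.0703 0 0" --pt "1 0.0391 0.0703 0 0" --pt "1 0 0 0 0"

```text
time: 2.4
tool_pos: [508.9, 392.3, 241.0]
tcp_rot: [3.14, 0.0, 0.787]
contact_force: [-0.6, 0.1, 0.5]
grip_width: 91.9
finger_force: 0.0
```

```bash
python3 go.py 504.7 395 242 45.4; python3 -c "
from h import *
print(bot.camera_params('wrist')); grab('wrist','w1')
z=load('w1');W=cloud(z).reshape(-1,3)
for n,a in(('screw',(460,560,345,445)),('wr',(430,500,320,385)),('ch',(390,450,280,340)),('sp',(340,400,230,300))):
  m=(W[:,0]>a[0])&(W[:,0]<a[1])&(W[:,1]>a[2])&(W[:,1]<a[3])&(W[:,2]>150)&(W[:,2]<170)
  if m.sum()>10: print(n,m.sum(),cv2.minAreaRect(W[m][:,:2].astype(np.float32)),W[m].mean(0))
"
```

```text
t 2.4 pos [508.9 392.3 241. ] rpy [3.1402e+00 1.0000e-04 7.8710e-01] shares x -0.0021 y -0.0099 z -0.0020 turn -0.0034 w 91.9 q6 1.32
{'fov_y': 70.7002120523308, 'cx': 315.0610301874129, 'cy': 235.776609641272, 'rvec': array([-2.67353756,  1.10526172,  0.14580981]), 'tvec': array([-83.56807328, 581.70268233, 560.45645935])}
screw 1436 ((495.3146057128906, 385.5279846191406), (55.3304328918457, 25.467041015625), 44.614044189453125) [502.60851845 392.49445004 158.88765863]
wr 563 ((463.28631591796875, 352.6949462890625), (45.650543212890625, 16.048112869262695), 45.49872970581055) [462.97479363 352.20506161 159.48516576]
ch 22 ((447.61920166015625, 337.5492858886719), (4.4107232093811035, 4.522663116455078), 3.286281108856201) [448.17866739 338.14549078 160.4259823 ]
```

View pics/w1.png

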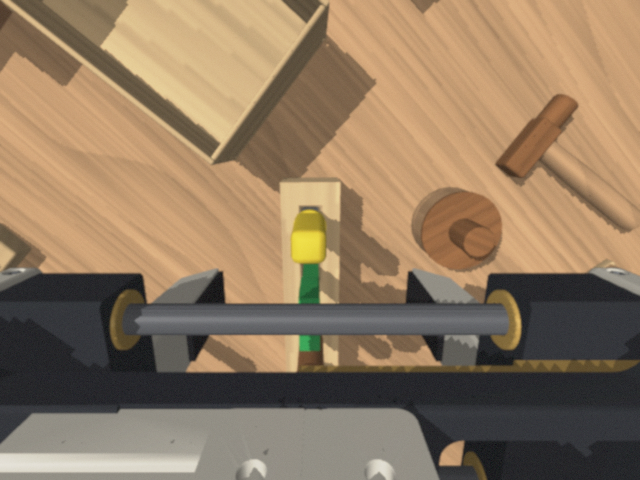

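Wrist view: the yellow screwdriver is at (308,243), with the green wrench behind it. The wrist depth agrees with the caddy estimate to about 1 mm.

Request:
step_arm --pt "1 -0.0021 -0.0099 0.02 -0.0034" --pt "1 0 0 0.06 0" --pt "1 0 0 0.06 0" --pt "1 0 0 0.05 0" --pt "1 0 0 0.048 0" --pt "1 0 0 0 0" --pt "1 0 0 0 0" --pt "1 0 0 0 0"

```text
time: 3.25
tool_pos: [500.5, 398.4, 125.0]
tcp_rot: [3.141, -0.003, 0.795]
contact_force: [0.5, 0.4, 0.9]
grip_width: 91.6
finger_force: 0.0
```

```bash
python3 go.py 504.7 395 122 45.4
```

```text
t 3.2 pos [500.5 398.4 125. ] rpy [ 3.1411e+00 -2.8000e-03  7.9520e-01] shares x 0.0011 y 0.0108 z 0.0060 turn 0.0018 w 91.6 q6 1.33
```

Request:
step_arm --pt "1 0.0011 0.0108 0.006 0.0018" --pt "1 0 0 0 0" --pt "0 0 0 0 0" --pt "0 0 0 0 0" --pt "0 0 0 0 0" --pt "0 0 0 0 0" --pt "0 0 0 0 0" --pt "0 0 0 0 0"

```text
time: 4.05
tool_pos: [504.6, 394.1, 120.2]
tcp_rot: [-3.142, -0.0, 0.791]
contact_force: [-0.0, -0.7, 0.4]
grip_width: 48.2
finger_force: 0.0
```

```bash
python3 go.py 504.7 395 242 45.4
```

```text
t 4.0 pos [504.6 394.1 120.2] rpy [-3.1416 -0.      0.791 ] shares x 0.0014 y -0.0011 z -0.2435 turn -0.0009 w 48.2 q6 1.32
```

Request:
step_arm --pt "0 0 0 0 0" --pt "0 0 0 0 0" --pt "0 0 0 0 0" --pt "0 0 0 0 0" --pt "0 0 0 0 0" --pt "0 0 0 -0.02 0" --pt "0 0 0 -0.04 0" --pt "0 0 0 -0.04 0"

```text
time: 4.85
tool_pos: [504.5, 394.0, 171.2]
tcp_rot: [-3.141, 0.0, 0.791]
contact_force: [1.3, 0.6, -0.3]
grip_width: 25.6
finger_force: 30.0
```

Request:
step_arm --pt "0 0 0 -0.05 0" --pt "0 0 0 -0.05 0" --pt "0 0 0 -0.044 0" --pt "0 0 0 0 0" --pt "0 0 0 0 0" --pt "0 0 0 0 0"

```text
time: 5.45
tool_pos: [504.0, 393.7, 240.7]
tcp_rot: [-3.141, 0.003, 0.791]
contact_force: [0.4, 0.3, -1.5]
grip_width: 25.7
finger_force: 30.0
```

```bash
python3 go.py 656.6 -122 242 85.7;python3 -c "
from h import *
grab('wrist','w2')"
```

```text
t 5.5 pos [504.  393.7 240.7] rpy [-3.1409e+00  2.6000e-03  7.9100e-01] shares x -1.0056 y 0.3816 z -0.0026 turn -0.4487 w 25.7 q6 1.32
```

Request:
step_arm --pt "0 0 0 0 -0.0898" --pt "0 0 0 0 -0.0898" --pt "0 0 0 0 -0.0898" --pt "0 0 0 0 -0.0898" --pt "0 0 0 0 -0.0895" --pt "0 0 0 0 0"

```text
time: 6.1
tool_pos: [504.3, 393.9, 240.9]
tcp_rot: [-3.14, 0.001, 1.497]
contact_force: [-0.4, 0.2, -0.3]
grip_width: 25.8
finger_force: 30.0
```

Request:
step_arm --pt "0 -0.0718 0.0272 0 0" --pt "0 -0.0718 0.0272 0 0" --pt "0 -0.0718 0.0272 0 0" --pt "0 -0.0718 0.0272 0 0" --pt "0 -0.0718 0.0272 0 0" --pt "0 -0.0718 0.0272 0 0" --pt "0 -0.0718 0.0272 0 0" --pt "0 -0.0718 0.0272 0 0"

```text
time: 6.9
tool_pos: [591.6, 98.0, 241.5]
tcp_rot: [-3.14, 0.0, 1.491]
contact_force: [-0.2, 0.0, -0.4]
grip_width: 26.3
finger_force: 30.0
```

Request:
step_arm --pt "0 -0.0718 0.0272 0 0" --pt "0 -0.0718 0.0272 0 0" --pt "0 -0.0718 0.0272 0 0" --pt "0 -0.0718 0.0272 0 0" --pt "0 -0.0718 0.0272 0 0" --pt "0 -0.0718 0.0272 0 0" --pt "0 0 0 0 0" --pt "0 0 0 0 0"

```text
time: 7.7
tool_pos: [656.5, -122.1, 240.9]
tcp_rot: [-3.14, -0.001, 1.491]
contact_force: [-0.6, 0.2, -0.8]
grip_width: 25.8
finger_force: 30.0
```

```bash
python3 go.py 656.6 -122 180 85.7;python3 -c "
from h import *
grab('wrist','w3')
im=cv2.imread('pics/w3.png'); im2=cv2.imread('pics/w2.png');cv2.imwrite('pics/w3b.png',np.hstack([im2[100:480,160:480],im[100:480,160:560]]))"
```

```text
t 7.7 pos [ 656.5 -122.1  240.9] rpy [-3.1397e+00 -9.0000e-04  1.4911e+00] shares x 0.0002 y 0.0002 z 0.1219 turn -0.0030 w 25.8 q6 -0.22
```

View pics/w3b.png

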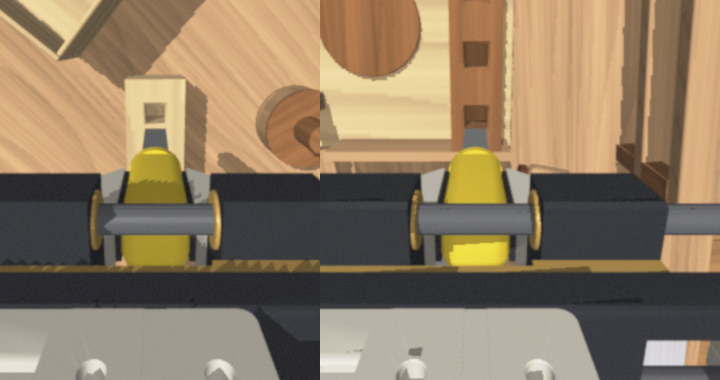

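Left (before moving): the screwdriver hangs straight over its caddy hole at crop (155,112). Right: it hangs over the end rail hole at crop (475,117), and the next hole is at (475,53).

```bash
python3 -c "
from h import *
crop('w3','w3c',270,120,360,260,5)
z=load('w3')
print(atz(z,315,153,62),atz(z,315,213,62))
z=load('w2'); print(atz(z,160+154,100+112,50))
"
```

```text
[661.49302687 -59.30003037  62.        ] [ 656.91710308 -116.40918828   62.        ]
[505.7289546  397.36329169  50.        ]
```

View pics/w3c.png

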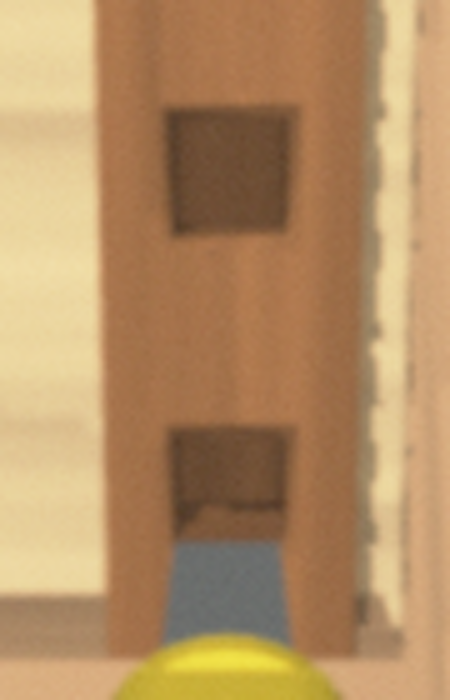

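The crop shows hole 3 centred near full-image (316,218). That puts it at about (656.2,-121.7), which agrees with the top view to within 1 mm, so I'm inserting.

Request:
step_arm --pt "0 0 0 0.05 0" --pt "0 0 0 0.05 0" --pt "0 0 0 0.04 0" --pt "0 0 0 0.02 0" --pt "0 0 0 0.02 0" --pt "0 0 0 0.016 0" --pt "0 0 0 0.01 0" --pt "0 0 0 0 0"

```text
time: 8.55
tool_pos: [656.7, -121.2, 138.8]
tcp_rot: [-3.141, -0.0, 1.496]
contact_force: [0.4, -0.9, -0.8]
grip_width: 25.8
finger_force: 30.0
```

```bash
python3 go.py 656.6 -122 134 85.7; python3 -c "
from h import *
print(bot.get_obs()['contact_force'])"
```

```text
t 8.6 pos [ 656.7 -121.2  138.8] rpy [-3.1410e+00 -2.0000e-04  1.4957e+00] shares x -0.0016 y -0.0001 z 0.0097 turn -0.0000 w 25.8 q6 -0.22
[ 0.41083229 -0.86602711 -0.79004545]
```

Request:
step_arm --pt "0 0 0 0.008 0" --pt "0 0 0 0 0" --pt "0.5 0 0 0 0" --pt "0.5 0 0 0 0" --pt "0.5 0 0 0 0" --pt "0.5 0 0 0 0" --pt "0.5 0 0 -0.03 0" --pt "0.5 0 0 -0.05 0"

```text
time: 9.35
tool_pos: [655.8, -121.1, 173.7]
tcp_rot: [-3.137, -0.001, 1.496]
contact_force: [0.9, -0.1, 0.4]
grip_width: 45.7
finger_force: 0.0
```

Request:
step_arm --pt "0.5 0 0 -0.06 0" --pt "0.5 0 0 -0.07 0" --pt "0.5 0 0 0 0.0898" --pt "0.5 0 0 0 0.0898" --pt "0.5 0 0 0 0.0898" --pt "0.5 0 0 0 0.0898" --pt "0.5 0 0 0 0.0895" --pt "0.5 0 0 0 0"

```text
time: 10.15
tool_pos: [656.8, -121.4, 240.3]
tcp_rot: [3.142, -0.0, 0.79]
contact_force: [0.5, -0.9, 0.2]
grip_width: 46.2
finger_force: 0.0
```

```bash
python3 go.py 463 352.5 242 45.4;python3 -c "
from h import *
grab('top','top1')
z=load('top1');W=cloud(z).reshape(-1,3)
m=(W[:,0]>600)&(W[:,0]<720)&(W[:,1]>-160)&(W[:,1]<-80)&(W[:,2]>140)&(W[:,2]<200)
print(m.sum(),np.percentile(W[m],[5,50,95],axis=0))"
```

```text
t 10.2 pos [ 656.8 -121.4  240.3] rpy [ 3.1415e+00 -1.0000e-04  7.8970e-01] shares x 0.4026 y -0.9415 z -0.0034 turn -0.0017 w 46.2 q6 0.48Traceback (most recent call last):
  File "<string>", line 6, in <module>
    print(m.sum(),np.percentile(W[m],[5,50,95],axis=0))
                  ~~~~~~~~~~~~~^^^^^^^^^^^^^^^^^^^^^^^
    return _quantile_unchecked(
        a, q, axis, out, overwrite_input, method, keepdims, weights)
    return _ureduce(a,
                    func=_quantile_ureduce_func,
    ...<5 lines>...
                    overwrite_input=overwrite_input,
                    method=method)
    r = func(a, **kwargs)
    result = _quantile(arr,
                       quantiles=q,
    ...<2 lines>...
                       out=out,
                       weights=wgt)
    slices_having_nans = np.isnan(arr[-1, ...])
                                  ~~~^^^^^^^^^
IndexError: index -1 is out of bounds for axis 0 with size 0
```

Request:
step_arm --pt "0.5 0.031 -0.0724 0 -0.0017" --pt "0.5 0.031 -0.0724 0 0" --pt "0.5 0.031 -0.0724 0 0" --pt "0.5 0.031 -0.0724 0 0" --pt "0.5 0.031 -0.0724 0 0" --pt "0.5 0.031 -0.0724 0 0" --pt "0.5 0.031 -0.0724 0 0" --pt "0.5 0.031 -0.0724 0 0"

```text
time: 11.0
tool_pos: [536.7, 171.5, 240.5]
tcp_rot: [3.141, -0.001, 0.798]
contact_force: [0.3, 1.0, 0.1]
grip_width: 46.3
finger_force: 0.0
```

Request:
step_arm --pt "0.5 0.031 -0.0724 0 0" --pt "0.5 0.031 -0.0724 0 0" --pt "0.5 0.031 -0.0724 0 0" --pt "0.5 0.031 -0.0724 0 0" --pt "0.5 0.031 -0.0724 0 0" --pt "0.5 0 0 0 0" --pt "0.5 0 0 0 0" --pt "0.5 0 0 0 0"

```text
time: 11.8
tool_pos: [463.1, 351.6, 240.3]
tcp_rot: [3.141, 0.0, 0.795]
contact_force: [-0.9, 0.3, 0.5]
grip_width: 45.7
finger_force: 0.0
```

```bash
python3 go.py 463 352.5 122 45.4;python3 -c "
from h import *
grab('wrist','w4');grab('top','top2')
W=cloud(load('top2')).reshape(-1,3)
m=(W[:,0]>600)&(W[:,0]<720)&(W[:,1]>-160)&(W[:,1]<-80)&(W[:,2]>140)&(W[:,2]<230)
print(m.sum(),m.sum() and np.percentile(W[m],[5,50,95],axis=0))
W=cloud(load('w4')).reshape(-1,3)
for n,a in(('wr',(430,500,320,385)),('ch',(390,450,280,330)),('sp',(340,400,230,300))):
  m=(W[:,0]>a[0])&(W[:,0]<a[1])&(W[:,1]>a[2])&(W[:,1]<a[3])&(W[:,2]>145)&(W[:,2]<170)
  if m.sum()>10: print(n,m.sum(),cv2.minAreaRect(W[m][:,:2].astype(np.float32)),W[m].mean(0))
"
```

```text
t 11.8 pos [463.1 351.6 240.3] rpy [3.1412 0.     0.7947] shares x 0.0011 y -0.0015 z 0.2365 turn 0.0015 w 45.7 q6 1.29
164 [[ 645.64899032 -131.58405901  147.09117824]
 [ 654.90920409 -118.76726833  169.91488404]
 [ 668.46023961 -108.49192201  173.69838441]]
wr 1050 ((455.05194091796875, 344.0594482421875), (68.83863830566406, 15.800100326538086), 45.90110397338867) [464.11988196 353.55139295 158.77923409]
ch 176 ((414.2290954589844, 300.277099609375), (53.376708984375, 17.98878288269043), 51.59758758544922) [411.03794715 300.09528558 149.79813777]
sp 106 ((394.845947265625, 282.80255126953125), (2.848273515701294, 9.061217308044434), 42.797359466552734) [394.61503853 282.77958304 151.02572915]
```

Screwdriver seated: its top is at about 172 mm. Next is the wrench.

Request:
step_arm --pt "0.5 0.0011 -0.0015 0.03 0.0015" --pt "0.5 0 0 0.06 0" --pt "0.5 0 0 0.06 0" --pt "0.5 0 0 0.05 0" --pt "0.5 0 0 0.0365 0" --pt "0.5 0 0 0 0" --pt "0.5 0 0 0 0" --pt "0 0 0 0 0"

```text
time: 12.7
tool_pos: [463.6, 353.3, 123.4]
tcp_rot: [3.141, -0.003, 0.791]
contact_force: [0.2, 0.6, -0.1]
grip_width: 41.5
finger_force: 0.0
```

Request:
step_arm --pt "0 0 0 0 0" --pt "0 0 0 0 0" --pt "0 0 0 0 0" --pt "0 0 0 0 0" --pt "0 0 0 0 0" --pt "0 0 0 -0.02 0" --pt "0 0 0 -0.04 0" --pt "0 0 0 -0.04 0"

```text
time: 13.5
tool_pos: [462.4, 353.1, 172.7]
tcp_rot: [-3.141, 0.001, 0.791]
contact_force: [-0.3, 0.1, -0.5]
grip_width: 15.8
finger_force: 30.0
```

Request:
step_arm --pt "0 0 0 -0.05 0" --pt "0 0 0 -0.05 0" --pt "0 0 0 -0.04 -0.0898" --pt "0 0 0 0 -0.0898" --pt "0 0 0 0 -0.0898" --pt "0 0 0 0 -0.0898" --pt "0 0 0 0 -0.0895" --pt "0 0 0 0 0"

```text
time: 14.3
tool_pos: [462.5, 353.2, 242.4]
tcp_rot: [3.141, -0.0, 1.497]
contact_force: [-0.9, -0.4, -1.0]
grip_width: 15.8
finger_force: 30.0
```

```bash
python3 go.py 660.9 -61.5 242 85.7
```

```text
t 14.3 pos [462.5 353.2 242.4] rpy [ 3.1414e+00 -1.0000e-04  1.4974e+00] shares x -0.7973 y 0.4578 z 0.0008 turn 0.0010 w 15.8 q6 0.59
```

Request:
step_arm --pt "0 -0.0664 0.0382 0 0" --pt "0 -0.0664 0.0382 0 0" --pt "0 -0.0664 0.0382 0 0" --pt "0 -0.0664 0.0382 0 0" --pt "0 -0.0664 0.0382 0 0" --pt "0 -0.0664 0.0382 0 0" --pt "0 -0.0664 0.0382 0 0" --pt "0 -0.0664 0.0382 0 0"

```text
time: 15.1
tool_pos: [595.6, 75.4, 242.4]
tcp_rot: [3.141, -0.0, 1.492]
contact_force: [0.7, 0.2, -1.1]
grip_width: 15.5
finger_force: 30.0
```

Request:
step_arm --pt "0 -0.0664 0.0382 0 0" --pt "0 -0.0664 0.0382 0 0" --pt "0 -0.0664 0.0382 0 0" --pt "0 -0.0664 0.0382 0 0" --pt "0 0 0 0 0" --pt "0 0 0 0 0" --pt "0 0 0 0 0"

```text
time: 15.8
tool_pos: [661.1, -60.2, 242.1]
tcp_rot: [-3.141, -0.001, 1.495]
contact_force: [-0.4, 0.2, -0.1]
grip_width: 15.9
finger_force: 30.0
```

```bash
python3 go.py 660.9 -61.5 134.5 85.7
```

```text
t 15.8 pos [661.1 -60.2 242.1] rpy [-3.1412e+00 -5.0000e-04  1.4950e+00] shares x -0.0026 y -0.0002 z 0.2151 turn -0.0005 w 15.9 q6 -0.13
```

Request:
step_arm --pt "0 -0.0018 0 0.05 0" --pt "0 0 0 0.05 0" --pt "0 0 0 0.04 0" --pt "0 0 0 0.02 0" --pt "0 0 0 0.02 0" --pt "0 0 0 0.016 0" --pt "0 0 0 0.01 0" --pt "0 0 0 0 0"

```text
time: 16.6
tool_pos: [661.2, -61.9, 138.7]
tcp_rot: [-3.141, -0.0, 1.496]
contact_force: [0.5, 0.3, -0.4]
grip_width: 15.7
finger_force: 30.0
```

Request:
step_arm --pt "0 0 0 0.007 0" --pt "0 0 0 0 0"

```text
time: 16.8
tool_pos: [661.4, -62.1, 135.5]
tcp_rot: [3.141, -0.0, 1.496]
contact_force: [-0.1, -0.3, -0.8]
grip_width: 15.4
finger_force: 30.0
```

```bash
python3 go.py 660.9 -61.5 134.5 85.7
```

```text
t 16.8 pos [661.4 -62.1 135.5] rpy [ 3.1413e+00 -1.0000e-04  1.4960e+00] shares x 0.0011 y -0.0011 z 0.0021 turn 0.0001 w 15.4 q6 -0.13
```

Seated. Release, rise, turn back, and go to the chisel.

Request:
step_arm --pt "0.5 0 0 0 0" --pt "0.5 0 0 0 0" --pt "0.5 0 0 0 0" --pt "0.5 0 0 0 0" --pt "0.5 0 0 0 0" --pt "0.5 0 0 -0.03 0" --pt "0.5 0 0 -0.05 0" --pt "0.5 0 0 -0.06 0"

```text
time: 17.6
tool_pos: [660.8, -61.9, 205.1]
tcp_rot: [-3.139, -0.0, 1.496]
contact_force: [-0.1, -0.1, 0.7]
grip_width: 46.0
finger_force: 0.0
```

Request:
step_arm --pt "0.5 0 0 -0.073 0" --pt "0.5 0 0 0 0.0898" --pt "0.5 0 0 0 0.0898" --pt "0.5 0 0 0 0.0898" --pt "0.5 0 0 0 0.0898" --pt "0.5 0 0 0 0.0895" --pt "0.5 0 0 0 0" --pt "0.5 0 0 0 0"

```text
time: 18.4
tool_pos: [661.4, -62.0, 242.0]
tcp_rot: [-3.142, -0.0, 0.795]
contact_force: [-0.1, 0.1, -0.1]
grip_width: 45.8
finger_force: 0.0
```

```bash
python3 go.py 420.7 309.8 242 45.4
```

```text
t 18.4 pos [661.4 -62.  242. ] rpy [-3.1415e+00 -1.0000e-04  7.9510e-01] shares x 0.1915 y -0.8648 z -0.0001 turn 0.0017 w 45.8 q6 0.57
```

Request:
step_arm --pt "0.5 0.016 -0.0721 0 0" --pt "0.5 0.016 -0.0721 0 0" --pt "0.5 0.016 -0.0721 0 0" --pt "0.5 0.016 -0.0721 0 0" --pt "0.5 0.016 -0.0721 0 0" --pt "0.5 0.016 -0.0721 0 0" --pt "0.5 0.016 -0.0721 0 0" --pt "0.5 0.016 -0.0721 0 0"

```text
time: 19.2
tool_pos: [500.3, 187.3, 242.2]
tcp_rot: [3.141, -0.0, 0.795]
contact_force: [0.1, 0.8, 0.3]
grip_width: 45.9
finger_force: 0.0
```

Request:
step_arm --pt "0.5 0.016 -0.0721 0 0" --pt "0.5 0.016 -0.0721 0 0" --pt "0.5 0.016 -0.0721 0 0" --pt "0.5 0.016 -0.0721 0 0" --pt "0.5 0 0 0 0" --pt "0.5 0 0 0 0" --pt "0.5 0 0 0 0"

```text
time: 19.9
tool_pos: [421.7, 309.7, 242.0]
tcp_rot: [3.141, -0.0, 0.792]
contact_force: [-0.1, -0.2, 0.0]
grip_width: 46.2
finger_force: 0.0
```

```bash
python3 go.py 420.7 309.8 121 45.4;python3 -c "
from h import *
grab('wrist','w5');grab('top','top3')
W=cloud(load('top3')).reshape(-1,3)
m=(W[:,0]>600)&(W[:,0]<720)&(W[:,1]>-90)&(W[:,1]<-30)&(W[:,2]>140)&(W[:,2]<230)
print(m.sum(),m.sum() and np.percentile(W[m],[5,50,95],axis=0))
"
```

```text
t 19.9 pos [421.7 309.7 242. ] rpy [ 3.1412e+00 -1.0000e-04  7.9210e-01] shares x -0.0012 y -0.0015 z 0.2421 turn -0.0002 w 46.2 q6 1.27
197 [[652.4396048  -82.85287679 143.52611913]
 [658.13831027 -64.53976167 165.17964206]
 [667.56039624 -42.63727205 173.76236816]]
```

View pics/w5.png

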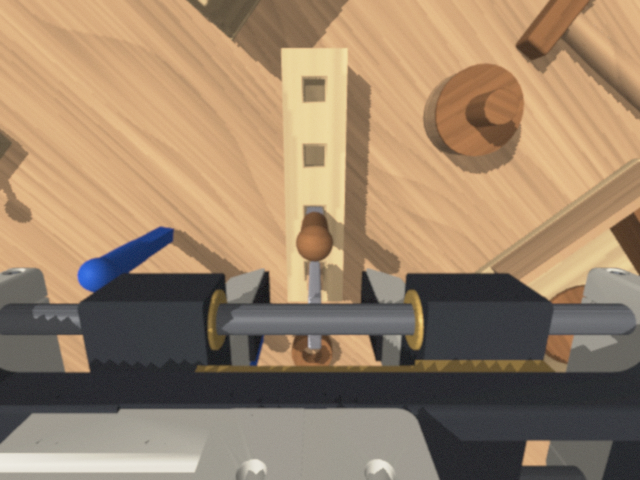

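The brown chisel sits in line under the gripper at (314,238), and the two emptied caddy holes are at (314,88) and (314,154).

Request:
step_arm --pt "0.5 -0.0012 -0.001 0.03 0" --pt "0.5 0 0 0.06 0" --pt "0.5 0 0 0.06 0" --pt "0.5 0 0 0.06 0" --pt "0.5 0 0 0.038 0" --pt "0.5 0 0 0 0" --pt "0.5 0 0 0 0" --pt "0 0 0 0 0"

```text
time: 20.8
tool_pos: [421.5, 310.4, 119.3]
tcp_rot: [3.141, -0.002, 0.791]
contact_force: [0.3, -0.4, 0.8]
grip_width: 41.6
finger_force: 0.0
```

Request:
step_arm --pt "0 0 0 0 0" --pt "0 0 0 0 0" --pt "0 0 0 0 0" --pt "0 0 0 0 0" --pt "0 0 0 0 0" --pt "0 0 0 -0.02 0" --pt "0 0 0 -0.04 0" --pt "0 0 0 -0.04 0"

```text
time: 21.6
tool_pos: [419.9, 310.1, 168.6]
tcp_rot: [-3.141, 0.001, 0.791]
contact_force: [-0.2, 0.1, -0.6]
grip_width: 26.4
finger_force: 30.0
```

Request:
step_arm --pt "0 0 0 -0.05 0" --pt "0 0 0 -0.05 0" --pt "0 0 0 -0.048 -0.0898" --pt "0 0 0 0 -0.0898" --pt "0 0 0 0 -0.0898" --pt "0 0 0 0 -0.0898" --pt "0 0 0 0 -0.0895" --pt "0 0 0 0 0"

```text
time: 22.4
tool_pos: [420.1, 310.2, 242.2]
tcp_rot: [-3.141, 0.0, 1.497]
contact_force: [0.1, -0.1, -0.2]
grip_width: 26.2
finger_force: 30.0
```

```bash
python3 go.py 665.8 -2.3 242 85.7; python3 -c "
from h import *
grab('wrist','w6')
print(bot.get_obs()['grip_width'])"
```

```text
t 22.4 pos [420.1 310.2 242.2] rpy [-3.1412e+00  2.0000e-04  1.4974e+00] shares x -0.5863 y 0.5369 z 0.0004 turn 0.0011 w 26.2 q6 0.56
26.169166496687694
```

Request:
step_arm --pt "0 -0.0586 0.0537 0 0" --pt "0 -0.0586 0.0537 0 0" --pt "0 -0.0586 0.0537 0 0" --pt "0 -0.0586 0.0537 0 0" --pt "0 -0.0586 0.0537 0 0" --pt "0 -0.0586 0.0537 0 0" --pt "0 -0.0586 0.0537 0 0" --pt "0 -0.0586 0.0537 0 0"

```text
time: 23.25
tool_pos: [617.8, 59.1, 242.1]
tcp_rot: [-3.141, -0.0, 1.492]
contact_force: [-0.0, 0.9, 0.1]
grip_width: 26.4
finger_force: 30.0
```

Request:
step_arm --pt "0 -0.0586 0.0537 0 0" --pt "0 -0.0589 0.0537 0 0" --pt "0 0 0 0 0" --pt "0 0 0 0 0" --pt "0 0 0 0 0"

```text
time: 23.75
tool_pos: [665.7, -1.2, 241.9]
tcp_rot: [-3.141, -0.0, 1.495]
contact_force: [-0.4, 1.1, -0.5]
grip_width: 26.4
finger_force: 30.0
```

```bash
python3 go.py 665.8 -2.3 130 85.7; python3 -c "
from h import *
grab('wrist','w7'); crop('w7','w7c',230,110,400,310,3)"
```

```text
t 23.8 pos [665.7  -1.2 241.9] rpy [-3.1408e+00 -5.0000e-04  1.4951e+00] shares x -0.0022 y 0.0004 z 0.2239 turn -0.0004 w 26.4 q6 -0.04
```

View pics/w7c.png

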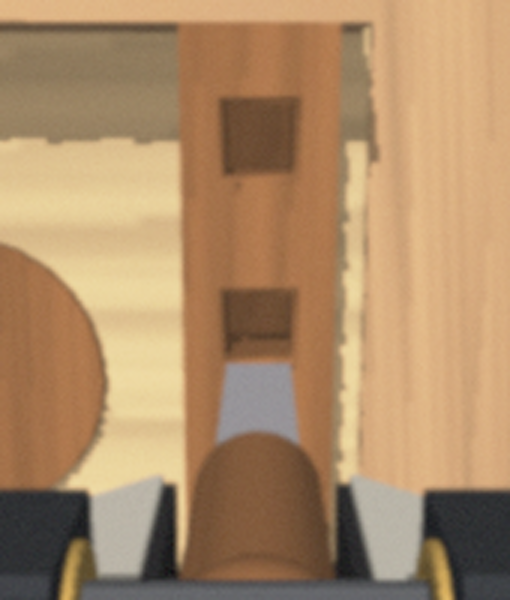

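The chisel hangs straight, in line with the hole at crop (258,325).

Request:
step_arm --pt "0 -0.0016 0 0.05 0" --pt "0 0 0 0.05 0" --pt "0 0 0 0.045 0" --pt "0 0 0 0.022 0" --pt "0 0 0 0.02 0" --pt "0 0 0 0.016 0" --pt "0 0 0 0.012 0" --pt "0 0 0 0 0"

```text
time: 24.6
tool_pos: [666.0, -2.8, 134.1]
tcp_rot: [-3.141, -0.0, 1.496]
contact_force: [0.5, 0.3, -0.5]
grip_width: 26.6
finger_force: 30.0
```

Request:
step_arm --pt "0 0 0 0.006 0" --pt "0 0 0 0 0"

```text
time: 24.8
tool_pos: [666.3, -3.0, 131.6]
tcp_rot: [3.141, -0.0, 1.496]
contact_force: [-0.2, -0.3, -0.7]
grip_width: 26.5
finger_force: 30.0
```

Request:
step_arm --pt "0.5 0 0 0 0" --pt "0.5 0 0 0 0" --pt "0.5 0 0 0 0" --pt "0.5 0 0 0 0" --pt "0.5 0 0 0 0" --pt "0.5 0 0 -0.03 0" --pt "0.5 0 0 -0.05 0" --pt "0.5 0 0 -0.06 0"

```text
time: 25.6
tool_pos: [665.6, -2.8, 201.1]
tcp_rot: [-3.139, -0.0, 1.496]
contact_force: [0.5, 0.5, 0.6]
grip_width: 45.8
finger_force: 0.0
```

Request:
step_arm --pt "0.5 0 0 -0.081 0" --pt "0.5 0 0 0 0.0898" --pt "0.5 0 0 0 0.0898" --pt "0.5 0 0 0 0.0898" --pt "0.5 0 0 0 0.0898" --pt "0.5 0 0 0 0.0895" --pt "0.5 0 0 0 0" --pt "0.5 0 0 0 0"

```text
time: 26.4
tool_pos: [666.2, -2.9, 242.0]
tcp_rot: [-3.142, -0.0, 0.795]
contact_force: [-0.5, -0.3, 0.8]
grip_width: 45.8
finger_force: 0.0
```

```bash
python3 go.py 378.4 267.4 242 45.4
```

```text
t 26.4 pos [666.2  -2.9 242. ] rpy [-3.1415 -0.      0.7951] shares x -0.0192 y -0.7894 z -0.0001 turn 0.0017 w 45.8 q6 0.66
```

Request:
step_arm --pt "0.5 -0.0019 -0.0789 0 0" --pt "0.5 -0.0019 -0.0789 0 0" --pt "0.5 -0.0019 -0.0789 0 0" --pt "0.5 -0.0019 -0.0789 0 0" --pt "0.5 -0.0019 -0.0789 0 0" --pt "0.5 -0.0019 -0.0789 0 0" --pt "0.5 -0.0019 -0.0789 0 0" --pt "0.5 -0.0019 -0.0789 0 0"

```text
time: 27.2
tool_pos: [435.1, 214.4, 242.2]
tcp_rot: [3.141, -0.001, 0.795]
contact_force: [0.3, -0.3, -0.1]
grip_width: 46.0
finger_force: 0.0
```

Request:
step_arm --pt "0.5 -0.0019 -0.0789 0 0" --pt "0.5 -0.0019 -0.0789 0 0" --pt "0.5 0 0 0 0" --pt "0.5 0 0 0 0" --pt "0.5 0 0 0 0"

```text
time: 27.7
tool_pos: [379.7, 267.2, 242.1]
tcp_rot: [3.141, -0.0, 0.792]
contact_force: [0.4, 0.2, -0.3]
grip_width: 45.9
finger_force: 0.0
```

```bash
python3 go.py 378.4 267.4 122 45.4;python3 -c "
from h import *
grab('wrist','w8');grab('top','top4')
W=cloud(load('top4')).reshape(-1,3)
m=(W[:,0]>600)&(W[:,0]<720)&(W[:,1]>-30)&(W[:,1]<30)&(W[:,2]>140)&(W[:,2]<230)
print(m.sum(),m.sum() and np.percentile(W[m],[5,50,95],axis=0))
W=cloud(load('w8')).reshape(-1,3)
m=(W[:,0]>340)&(W[:,0]<410)&(W[:,1]>230)&(W[:,1]<300)&(W[:,2]>150)&(W[:,2]<170)
print(m.sum(),cv2.minAreaRect(W[m][:,:2].astype(np.float32)))
"
```

```text
t 27.7 pos [379.7 267.2 242.1] rpy [ 3.141e+00 -5.000e-04  7.922e-01] shares x -0.0015 y -0.0021 z 0.2402 turn -0.0001 w 45.9 q6 1.23
133 [[654.38115399 -14.3996449  145.0586118 ]
 [662.78964691  -3.07087453 166.66905569]
 [675.55397642   6.83584771 172.51881034]]
853 ((379.42095947265625, 267.5677490234375), (43.71598434448242, 9.485383987426758), 45.254661560058594)
```

Request:
step_arm --pt "0.5 0 -0.001 0.03 0" --pt "0.5 0 0 0.06 0" --pt "0.5 0 0 0.06 0" --pt "0.5 0 0 0.05 0" --pt "0.5 0 0 0.04 0" --pt "0.5 0 0 0 0" --pt "0.5 0 0 0 0" --pt "0 0 0 0 0"

```text
time: 28.6
tool_pos: [379.6, 268.1, 123.1]
tcp_rot: [3.141, -0.002, 0.791]
contact_force: [0.8, -0.3, 0.4]
grip_width: 41.6
finger_force: 0.0
```

Request:
step_arm --pt "0 0 0 0 0" --pt "0 0 0 0 0" --pt "0 0 0 0 0" --pt "0 0 0 0 0" --pt "0 0 0 0 0" --pt "0 0 0 -0.02 0" --pt "0 0 0 -0.04 0" --pt "0 0 0 -0.04 0"

```text
time: 29.4
tool_pos: [378.3, 267.9, 172.9]
tcp_rot: [-3.141, 0.001, 0.791]
contact_force: [0.1, 0.9, -1.0]
grip_width: 10.0
finger_force: 30.0
```

Request:
step_arm --pt "0 0 0 -0.05 0" --pt "0 0 0 -0.05 0" --pt "0 0 0 -0.04 -0.0898" --pt "0 0 0 0 -0.0898" --pt "0 0 0 0 -0.0898" --pt "0 0 0 0 -0.0898" --pt "0 0 0 0 -0.0895" --pt "0 0 0 0 0"

```text
time: 30.2
tool_pos: [378.4, 268.0, 242.5]
tcp_rot: [3.141, -0.0, 1.497]
contact_force: [0.6, -0.2, 0.4]
grip_width: 9.7
finger_force: 30.0
```

```bash
python3 go.py 670.2 57.9 242 85.7
```

```text
t 30.2 pos [378.4 268.  242.5] rpy [ 3.1413e+00 -2.0000e-04  1.4974e+00] shares x -0.3752 y 0.6134 z 0.0010 turn 0.0011 w 9.7 q6 0.52
```

Request:
step_arm --pt "0 -0.0418 0.0682 0 0" --pt "0 -0.0418 0.0682 0 0" --pt "0 -0.0418 0.0682 0 0" --pt "0 -0.0418 0.0682 0 0" --pt "0 -0.0418 0.0682 0 0" --pt "0 -0.0418 0.0682 0 0" --pt "0 -0.0418 0.0682 0 0" --pt "0 -0.0418 0.0682 0 0"

```text
time: 31.0
tool_pos: [639.2, 79.8, 242.2]
tcp_rot: [-3.142, -0.0, 1.492]
contact_force: [1.4, 0.7, -0.6]
grip_width: 10.0
finger_force: 30.0
```

Request:
step_arm --pt "0 -0.0418 0.0682 0 0" --pt "0 0 0 0 0" --pt "0 0 0 0 0" --pt "0 0 0 0 0" --pt "0 0 0 0 0"

```text
time: 31.5
tool_pos: [669.9, 58.6, 242.7]
tcp_rot: [3.141, -0.0, 1.496]
contact_force: [0.1, 0.1, -1.3]
grip_width: 9.7
finger_force: 30.0
```

```bash
python3 go.py 670.2 57.9 134.5 85.7
```

```text
t 31.5 pos [669.9  58.6 242.7] rpy [ 3.1413e+00 -3.0000e-04  1.4964e+00] shares x -0.0013 y 0.0008 z 0.2163 turn 0.0004 w 9.7 q6 0.05
```

Request:
step_arm --pt "0 0 0 0.05 0" --pt "0 0 0 0.05 0" --pt "0 0 0 0.04 0" --pt "0 0 0 0.02 0" --pt "0 0 0 0.02 0" --pt "0 0 0 0.016 0" --pt "0 0 0 0.01 0" --pt "0 0 0 0 0"

```text
time: 32.3
tool_pos: [670.4, 57.5, 138.6]
tcp_rot: [-3.141, -0.0, 1.496]
contact_force: [-0.8, -0.3, -1.2]
grip_width: 9.6
finger_force: 30.0
```

Request:
step_arm --pt "0 0 0 0.008 0" --pt "0 0 0 0 0"

```text
time: 32.5
tool_pos: [670.6, 57.5, 134.9]
tcp_rot: [3.142, -0.0, 1.496]
contact_force: [-0.4, -0.6, -1.6]
grip_width: 9.5
finger_force: 30.0
```

Request:
step_arm --pt "0.5 0 0 0 0" --pt "0.5 0 0 0 0" --pt "0.5 0 0 0 0" --pt "0.5 0 0 0 0" --pt "0.5 0 0 0 0" --pt "0.5 0 0 -0.03 0" --pt "0.5 0 0 -0.05 0" --pt "0.5 0 0 -0.06 0"

```text
time: 33.3
tool_pos: [670.0, 57.5, 204.6]
tcp_rot: [-3.139, 0.0, 1.496]
contact_force: [0.3, 0.5, 0.3]
grip_width: 45.5
finger_force: 0.0
```

Request:
step_arm --pt "0.5 0 0 -0.06 0" --pt "0.5 0.06 0 0 0" --pt "0.5 0.06 0 0 0" --pt "0.5 0.06 0 0 0" --pt "0.5 0 0 0 0" --pt "0.5 0 0 0 0"

```text
time: 33.9
tool_pos: [677.1, 147.8, 234.8]
tcp_rot: [-3.141, 0.0, 1.498]
contact_force: [0.1, -0.3, -0.7]
grip_width: 46.1
finger_force: 0.0
```

```bash
python3 -c "
from h import *
for n in('top','side'):
  grab(n,n+'5')
  W=cloud(load(n+'5')).reshape(-1,3)
  for nm,x0,x1,y0,y1,z0,z1 in [('spat',600,720,30,90,140,190),('boxtop',540,720,180,360,38,50),('knobtop',540,720,180,360,79,90)]:
    m=(W[:,0]>x0)&(W[:,0]<x1)&(W[:,1]>y0)&(W[:,1]<y1)&(W[:,2]>z0)&(W[:,2]<z1)
    if m.sum()>10: print(n,nm,m.sum(),cv2.minAreaRect(W[m][:,:2].astype(np.float32))[:2],np.percentile(W[m][:,2],98))
"; python3 go.py 604.5 271 160 85.7
```

```text
top spat 158 ((669.8641967773438, 56.41485595703125), (43.39628982543945, 10.857404708862305)) 173.84679108233058
side spat 170 ((669.8810424804688, 58.358253479003906), (47.42560958862305, 11.864827156066895)) 173.131259160275
side boxtop 845 ((604.2569580078125, 272.636962890625), (83.00251007080078, 83.61827087402344)) 47.377010638291175
side knobtop 146 ((604.2503051757812, 272.4709777832031), (28.47198486328125, 27.53225326538086)) 86.63287154293751
t 34.0 pos [677.3 146.4 234.9] rpy [-3.1415e+00  4.0000e-04  1.4954e+00] shares x 0.2376 y -0.1639 z 0.1498 turn -0.0002 w 45.9 q6 0.18
```

Request:
step_arm --pt "0.7 0 0 0 -0.0911" --pt "0.7 0 0 0 -0.0911" --pt "0.7 0 0 0 -0.0911" --pt "0.7 0 0 0 -0.0911" --pt "0.7 0 0 0 -0.0911" --pt "0.7 0 0 0 -0.0911" --pt "0.7 0 0 0 -0.0911" --pt "0.7 0 0 0 -0.0911"

```text
time: 34.8
tool_pos: [677.4, 145.7, 235.1]
tcp_rot: [-3.141, 0.0, 2.645]
contact_force: [-0.0, 0.2, -0.1]
grip_width: 64.1
finger_force: 0.0
```

Request:
step_arm --pt "0.7 0 0 0 -0.0911" --pt "0.7 0 0 0 -0.0911" --pt "0.7 0 0 0 -0.0911" --pt "0.7 0 0 0 0" --pt "0.7 0 0 0 0"

```text
time: 35.3
tool_pos: [677.4, 146.3, 235.1]
tcp_rot: [-3.142, 0.0, 3.065]
contact_force: [-0.2, 0.2, 0.7]
grip_width: 64.3
finger_force: 0.0
```

```bash
python3 go.py 604.4 271.5 130 175.7
```

```text
t 35.3 pos [677.4 146.3 235.1] rpy [-3.1416e+00  1.0000e-04  3.0652e+00] shares x 0.1643 y 0.2387 z 0.2101 turn -0.0009 w 64.3 q6 -1.39
```

Request:
step_arm --pt "0.7 0.0329 0.0477 0.042 0" --pt "0.7 0.0329 0.0477 0.042 0" --pt "0.7 0.0329 0.0477 0.042 0" --pt "0.7 0.0329 0.0477 0.042 0" --pt "0.7 0.0329 0.0477 0.042 0" --pt "0.7 0 0 0 0" --pt "0.7 0 0 0 0"

```text
time: 36.0
tool_pos: [603.6, 272.2, 129.8]
tcp_rot: [-3.141, -0.0, 3.069]
contact_force: [-0.3, -0.1, 0.2]
grip_width: 64.0
finger_force: 0.0
```

```bash
python3 go.py 604.4 271.5 62 175.7; python3 -c "
from h import *
grab('side','side6')
W=cloud(load('side6')).reshape(-1,3)
m=(W[:,0]>540)&(W[:,0]<680)&(W[:,1]>180)&(W[:,1]<360)&(W[:,2]>40)&(W[:,2]<48)
print(m.sum(),cv2.minAreaRect(W[m][:,:2].astype(np.float32))[:2])"
```

```text
t 36.0 pos [603.6 272.2 129.8] rpy [-3.1411e+00 -3.0000e-04  3.0690e+00] shares x -0.0017 y -0.0013 z 0.1357 turn 0.0016 w 64.0 q6 -1.19
802 ((604.1222534179688, 273.61004638671875), (82.55699157714844, 82.45802307128906))
```

Request:
step_arm --pt "0.7 0 0 0.045 0" --pt "0.7 0 0 0.045 0" --pt "0.7 0 0 0.03 0" --pt "0.7 0 0 0.0157 0" --pt "0.7 0 0 0 0" --pt "0 0 0 0 0" --pt "0 0 0 0 0" --pt "0 0 0 0 0"

```text
time: 36.85
tool_pos: [604.3, 272.3, 63.2]
tcp_rot: [3.141, 0.002, 3.07]
contact_force: [0.3, 0.4, 0.2]
grip_width: 44.6
finger_force: 0.0
```

Request:
step_arm --pt "0 0 0 0 0" --pt "0 0 0 0 0" --pt "0 0 0 0 0" --pt "0 0 0 0 0" --pt "0 0 0 0 0" --pt "0 0 0 0 0" --pt "0 0 0 0 0" --pt "0 0 0 0 0"

```text
time: 37.65
tool_pos: [603.9, 271.8, 62.5]
tcp_rot: [-3.141, 0.0, 3.07]
contact_force: [-1.3, -4.1, 5.5]
grip_width: 29.9
finger_force: 30.0
```

```bash
python3 go.py 551.5 -24.5 180 175.7
```

```text
t 37.6 pos [603.9 271.8  62.5] rpy [-3.1413e+00  4.0000e-04  3.0702e+00] shares x 0.0601 y -0.5988 z -0.2351 turn 0.0023 w 29.9 q6 -1.19
```

Request:
step_arm --pt "0 0 0 -0.02 0" --pt "0 0 0 -0.045 0" --pt "0 0 0 -0.055 0" --pt "0 0 0 -0.06 0" --pt "0 0 0 -0.055 0" --pt "0 0 0 0 0" --pt "0 0 0 0 0"

```text
time: 38.35
tool_pos: [603.3, 272.4, 178.8]
tcp_rot: [3.141, -0.001, 3.07]
contact_force: [-1.0, -0.2, -3.4]
grip_width: 29.5
finger_force: 30.0
```

Request:
step_arm --pt "0 0.0075 -0.04 0 0" --pt "0 0.0075 -0.0828 0 0" --pt "0 0.0075 -0.0828 0 0" --pt "0 0.0075 -0.0828 0 0" --pt "0 0.0075 -0.0828 0 0" --pt "0 0.0075 -0.0828 0 0" --pt "0 0.0075 -0.0828 0 0" --pt "0 0.0075 -0.062 0 0"

```text
time: 39.15
tool_pos: [550.7, -26.4, 177.1]
tcp_rot: [3.141, -0.004, 3.069]
contact_force: [0.7, 0.6, -3.3]
grip_width: 29.2
finger_force: 30.0
```

Request:
step_arm --pt "0 0 0 0 0" --pt "0 0 0 0 0" --pt "0 0 0 0 0"

```text
time: 39.45
tool_pos: [552.0, -23.4, 178.4]
tcp_rot: [3.141, -0.002, 3.071]
contact_force: [0.5, -0.1, -3.7]
grip_width: 29.5
finger_force: 30.0
```

```bash
python3 go.py 551.5 -24.5 81.5 175.7; python3 -c "
from h import *
grab('side','side7');grab('wrist','w9')"
```

```text
t 39.5 pos [552.  -23.4 178.4] rpy [ 3.1407e+00 -2.1000e-03  3.0708e+00] shares x 0.0009 y -0.0023 z 0.1938 turn 0.0027 w 29.5 q6 -1.68
```

View pics/side7.png

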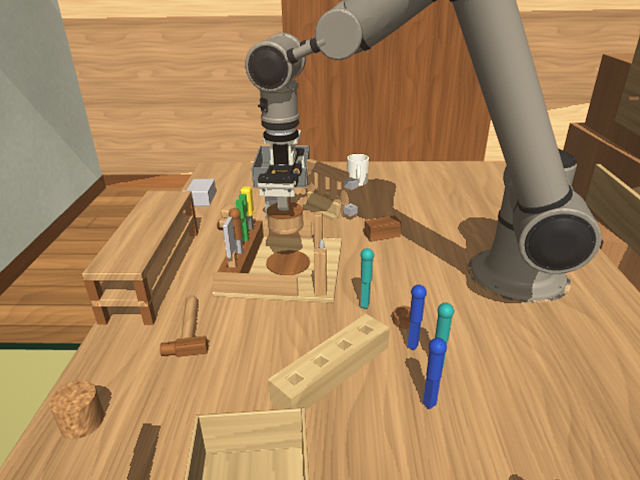

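Side view: the box is held upright over the stand at (287,215), all four tools stand in the rail at (235,230), and the caddy is empty. Lowering.

Request:
step_arm --pt "0 0 -0.0015 0.05 0" --pt "0 0 0 0.05 0" --pt "0 0 0 0.04 0" --pt "0 0 0 0.025 0" --pt "0 0 0 0.015 0" --pt "0 0 0 0.008 0" --pt "0 0 0 0 0" --pt "0 0 0 0 0"

```text
time: 40.35
tool_pos: [553.0, -25.2, 86.4]
tcp_rot: [-3.142, 0.001, 3.07]
contact_force: [0.4, 0.7, -3.1]
grip_width: 29.6
finger_force: 30.0
```

```bash
python3 go.py 551.5 -24.5 81.5 175.7
```

```text
t 40.4 pos [553.  -25.2  86.4] rpy [-3.1415e+00  1.5000e-03  3.0703e+00] shares x 0.0030 y 0.0011 z 0.0097 turn 0.0024 w 29.6 q6 -1.68
```

Request:
step_arm --pt "0 0.002 0 0.005 0" --pt "0 0 0 0.004 0" --pt "0 0 0 0 0" --pt "0 0 0 0 0" --pt "0.7 0 0 0 0" --pt "0.7 0 0 0 0" --pt "0.7 0 0 0 0" --pt "0.7 0 0 0 0"

```text
time: 41.15
tool_pos: [551.5, -25.1, 81.2]
tcp_rot: [3.141, 0.0, 3.07]
contact_force: [-0.1, 0.2, 0.2]
grip_width: 56.8
finger_force: 0.0
```

Request:
step_arm --pt "0.7 0 0 0 0" --pt "0.7 0 0 -0.03 0" --pt "0.7 0 0 -0.06 0" --pt "0.7 0 0 -0.08 0" --pt "0.7 0 0 -0.08 0" --pt "0.7 0 0 -0.06 0" --pt "0.7 0 0 0 0" --pt "0.7 0 0 0 0"

```text
time: 41.95
tool_pos: [551.4, -25.1, 236.4]
tcp_rot: [-3.142, 0.001, 3.07]
contact_force: [-0.8, -0.2, -0.8]
grip_width: 63.9
finger_force: 0.0
```

```bash
python3 go.py 459 -345 240 135.9
```

```text
t 42.0 pos [551.4 -25.1 236.4] rpy [-3.1415e+00  1.1000e-03  3.0702e+00] shares x -0.3125 y -0.5881 z -0.0072 turn 0.4446 w 63.9 q6 -1.68
```

Request:
step_arm --pt "0.7 0 0 0 0.0889" --pt "0.7 0 0 0 0.0889" --pt "0.7 0 0 0 0.0889" --pt "0.7 0 0 0 0.0889" --pt "0.7 0 0 0 0.0889" --pt "0.7 0 0 0 0"

```text
time: 42.55
tool_pos: [550.7, -25.0, 234.3]
tcp_rot: [-3.14, -0.003, 2.371]
contact_force: [0.2, -0.0, 0.0]
grip_width: 64.2
finger_force: 0.0
```

Request:
step_arm --pt "0.7 -0.0347 -0.0653 0 0" --pt "0.7 -0.0347 -0.0653 0 0" --pt "0.7 -0.0347 -0.0653 0 0" --pt "0.7 -0.0347 -0.0653 0 0" --pt "0.7 -0.0347 -0.0653 0 0" --pt "0.7 -0.0347 -0.0653 0 0" --pt "0.7 -0.0347 -0.0653 0 0" --pt "0.7 -0.0347 -0.0653 0 0"

```text
time: 43.35
tool_pos: [468.4, -310.3, 234.9]
tcp_rot: [3.142, -0.002, 2.376]
contact_force: [0.5, -0.3, -0.4]
grip_width: 64.2
finger_force: 0.0
```

Request:
step_arm --pt "0.7 -0.0347 -0.0653 -0.007 0" --pt "0.7 0 0 0 0" --pt "0.7 0 0 0 0" --pt "0.7 0 0 0 0"

```text
time: 43.75
tool_pos: [459.1, -343.7, 238.8]
tcp_rot: [3.141, -0.002, 2.374]
contact_force: [-0.3, 0.8, 0.1]
grip_width: 64.2
finger_force: 0.0
```

```bash
python3 go.py 459 -345 128 135.9; python3 -c "
from h import *
grab('wrist','w10')
for n in('top','side'): grab(n,n+'10')
def f(n,x0,x1,y0,y1,z0,z1):
    W=cloud(load(n)).reshape(-1,3)
    m=(W[:,0]>x0)&(W[:,0]<x1)&(W[:,1]>y0)&(W[:,1]<y1)&(W[:,2]>z0)&(W[:,2]<z1)
    if m.sum()>10: print(n,m.sum(),cv2.minAreaRect(W[m][:,:2].astype(np.float32)),W[m].mean(0).round(1))
for n in('w10','top10','side10'): f(n,350,570,-450,-230,132,150)
for n in('w10','top10','side10'): f(n,350,450,-330,-230,117,130)
for n in('top10','side10'): f(n,480,640,-100,60,58,68); f(n,480,640,-100,60,98,110)
"
```

```text
t 43.8 pos [ 459.1 -343.7  238.8] rpy [ 3.1411e+00 -1.8000e-03  2.3743e+00] shares x -0.0017 y -0.0021 z 0.2217 turn 0.0015 w 64.2 q6 -1.58
w10 4091 ((459.3092041015625, -345.7797546386719), (18.023794174194336, 159.32823181152344), 45.871395111083984) [ 445.7 -332.6  140.7]
top10 389 ((459.11822509765625, -346.0809020996094), (18.993087768554688, 159.05056762695312), 45.579132080078125) [ 439.5 -326.8  139.4]
side10 226 ((459.6456298828125, -344.7388000488281), (22.3902587890625, 164.86737060546875), 45.32683563232422) [ 455.8 -338.2  138.4]
w10 1053 ((391.8507385253906, -280.3656921386719), (27.4937801361084, 27.791597366333008), 46.04093551635742) [ 391.5 -280.   124.5]
top10 158 ((413.53106689453125, -300.7176513671875), (28.947818756103516, 86.65750885009766), 47.634490966796875) [ 399.2 -285.7  123.1]
side10 144 ((412.2501220703125, -299.57354736328125), (33.518646240234375, 89.04736328125), 48.371891021728516) [ 408.8 -291.7  123.2]
top10 802 ((568.1958618164062, -39.83380126953125), (109.59738159179688, 149.84971618652344), 85.75192260742188) [557.  -28.4  62.7]
top10 126 ((519.688720703125, -51.01148223876953), (112.18821716308594, 28.909326553344727), 37.016658782958984) [550.8 -27.4 102.6]
side10 477 ((562.70166015625, -38.107852935791016), (115.16534423828125, 158.3452606201172), 87.14205932617188) [555.8 -21.4  62.9]
side10 94 ((519.28857421875, -49.67144775390625), (112.42908477783203, 30.145280838012695), 37.136112213134766) [539.3 -34.1 102.7]
```

View pics/w10.png

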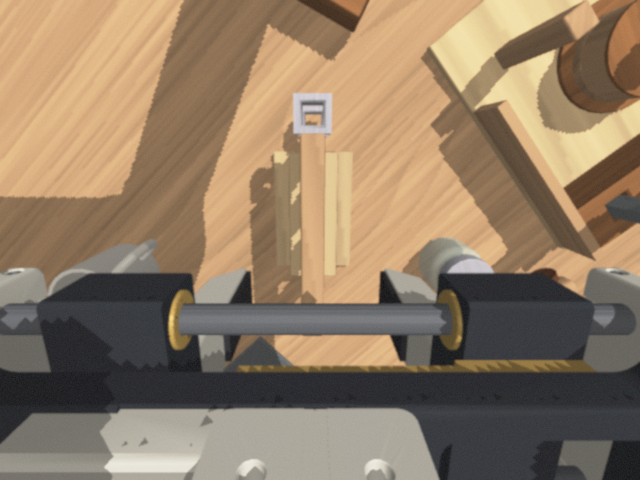

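Wrist view: the leaf's top rail lies along the tool x axis in column ~313, and its upper socket is at (312,113). Leaf centre is (459.3,-345.7) and socket (391.9,-280.4). The 93.9 mm between them matches the description.

Request:
step_arm --pt "0.7 -0.0017 -0.0015 0.03 0.0015" --pt "0.7 0 0 0.06 0" --pt "0.7 0 0 0.06 0" --pt "0.7 0 0 0.05 0" --pt "0.7 0 0 0.035 0" --pt "0.7 0 0 0 0" --pt "0.7 0 0 0 0" --pt "0.7 0 0 0 0"

```text
time: 44.7
tool_pos: [460.0, -346.2, 123.5]
tcp_rot: [3.141, 0.002, 2.37]
contact_force: [-0.3, -0.2, 0.1]
grip_width: 64.7
finger_force: 0.0
```

```bash
python3 go.py 459.2 -345.5 121 135.9; python3 -c "
from h import *
def f(l,n,x0,x1,y0,y1,z0,z1):
    W=cloud(load(n)).reshape(-1,3)
    m=(W[:,0]>x0)&(W[:,0]<x1)&(W[:,1]>y0)&(W[:,1]<y1)&(W[:,2]>z0)&(W[:,2]<z1)
    print(l,n,m.sum(), [np.round(a,1) for a in cv2.minAreaRect(W[m][:,:2].astype(np.float32))] if m.sum()>4 else '',W[m].mean(0).round(1))
for n in('w9','top10','side10','top0','side0'):
  f('post',n,435,500,86,130,119,130); f('pin',n,440,490,50,82,124,140); f('stop',n,450,520,-120,-70,106,118)
  f('arm',n,440,490,50,95,106,117)
for n in('w9','top0','side0'): f('rail',n,600,720,-165,110,58,66)
f('stand','top0',490,610,-85,35,16,22)
z=load('top10')
"
```

```text
t 44.7 pos [ 460.  -346.2  123.5] rpy [3.1415e+00 2.4000e-03 2.3703e+00] shares x 0.0020 y -0.0001 z 0.0050 turn -0.0010 w 64.7 q6 -1.58
post w9 2173 [array([469. , 102.5]), array([23.7, 25.9]), np.float64(85.8)] [468.9 100.7 125.3]
pin w9 370 [array([466.6,  68.3]), array([11.6,  9.2]), np.float64(13.3)] [466.7  67.7 129. ]
stop w9 1139 [array([479.2, -96.6]), array([20.5, 19.4]), np.float64(85.1)] [479.3 -95.5 112.3]
arm w9 1399 [array([468.4,  77.9]), array([26.2, 34.1]), np.float64(0.3)] [467.6  79.4 112.6]
post top10 110 [array([469.5, 101.2]), array([20.9, 25.5]), np.float64(88.8)] [468.6 101.3 124.2]
pin top10 14 [array([466.1,  69. ]), array([7. , 6.9]), np.float64(88.6)] [465.9  68.5 129.5]
stop top10 74 [array([480.1, -97.5]), array([18.8, 19. ]), np.float64(88.3)] [479.4 -97.1 111.5]
arm top10 71 [array([466. ,  76.2]), array([29.8, 19.1]), np.float64(87.4)] [466.3  78.  111.2]
post side10 89 [array([468.5, 104.1]), array([22.1, 25.9]), np.float64(87.9)] [468.2 105.7 124.3]
pin side10 18 [array([466.2,  71. ]), array([ 7.9, 11.3]), np.float64(59.8)] [465.7  71.1 128.4]
sto
[... 650 characters left out ...]
[468.  106.2 124.1]
pin side0 17 [array([465.7,  70.9]), array([6.6, 8.7]), np.float64(0.8)] [465.9  71.5 128.7]
stop side0 42 [array([478.1, -95.2]), array([20. , 22.2]), np.float64(1.9)] [478.3 -92.6 111.2]
arm side0 11 [array([464.7,  71.3]), array([15.8,  9.8]), np.float64(14.7)] [465.2  70.9 114.3]
rail w9 554 [array([666.1, -26. ]), array([71.9, 20.4]), np.float64(84.4)] [666.9 -29.6  62.7]
rail top0 1953 [array([645.8, -30.8]), array([270.1, 108.1]), np.float64(85.6)] [661.4 -29.3  61.8]
rail side0 1251 [array([652.4, -27.7]), array([273.8, 108.9]), np.float64(89.0)] [660.4 -10.3  62. ]
stand top0 1176 [array([553.5, -26.5]), array([115. , 112.3]), np.float64(5.0)] [553.1 -22.6  18.8]
```

Request:
step_arm --pt "0 0.0015 0 0.004 -0.001" --pt "0 0 0 0 0" --pt "0 0 0 0 0" --pt "0 0 0 0 0" --pt "0 0 0 0 0" --pt "0 0 0 0 0" --pt "0 0 0 0 0" --pt "0 0 0 0 0"

```text
time: 45.5
tool_pos: [458.6, -345.4, 120.1]
tcp_rot: [3.142, -0.0, 2.371]
contact_force: [-0.5, -0.7, -0.1]
grip_width: 18.2
finger_force: 30.0
```

Request:
step_arm --pt "0 0 0 -0.01 0" --pt "0 0 0 -0.02 0" --pt "0 0 0 -0.03 0" --pt "0 0 0 -0.04 0" --pt "0 0 0 -0.05 0" --pt "0 0 0 -0.05 0" --pt "0 0 0 -0.05 0" --pt "0 0 0 0 0"

```text
time: 46.3
tool_pos: [459.8, -346.5, 249.3]
tcp_rot: [-3.142, 0.008, 2.371]
contact_force: [0.1, -1.1, -1.7]
grip_width: 17.7
finger_force: 30.0
```

Request:
step_arm --pt "0 0 0 0 0" --pt "0 0 0 0 0"

```text
time: 46.5
tool_pos: [458.1, -344.8, 243.5]
tcp_rot: [3.141, -0.003, 2.371]
contact_force: [-0.0, -0.4, -2.4]
grip_width: 18.1
finger_force: 30.0
```

```bash
cat > sock.py <<'E'
# upper socket top and leaf rail, in the tool frame (x,y) and world
import sys; from h import *
def sock(name):
    o=bot.get_obs(); p=np.array(o['tool_pos']); w=o['tcp_rot'][2]
    grab('wrist',name); W=cloud(load(name)).reshape(-1,3); W=W[~np.isnan(W[:,0])]
    D=W-p; c,s=np.cos(w),np.sin(w); T=np.c_[c*D[:,0]+s*D[:,1],s*D[:,0]-c*D[:,1],D[:,2]]
    print('tcp',p.round(1),'w',round(o['grip_width'],1),'yaw deg',round(np.degrees(w),2),'F',np.round(o['contact_force'],1))
    m=(T[:,0]>74)&(T[:,0]<115)&(abs(T[:,1])<30)&(T[:,2]>-8)&(T[:,2]<12); A=T[m]
    print('socket',m.sum(),[np.round(a,1) for a in cv2.minAreaRect(A[:,:2].astype(np.float32))],np.median(A[:,2]).round(1))
    m=(T[:,0]>15)&(T[:,0]<80)&(abs(T[:,1])<30)&(T[:,2]>8)&(T[:,2]<30); A=T[m]
    print('rail',m.sum(),[np.round(a,1) for a in cv2.minAreaRect(A[:,:2].astype(np.float32))],'z',np.median(A[:,2]).round(1),'slope',np.polyfit(A[:,0],A[:,2],1).round(4))
sock(sys.argv[1])
E
python3 sock.py w11; python3 go.py 459 -345 230 85.6
```

```text
tcp [ 458.1 -344.8  243.5] w 18.1 yaw deg 135.86 F [-0.  -0.4 -2.4]
socket 4137 [array([93.3,  0.7]), array([28.4, 28.1]), np.float64(0.0)] 4.8
rail 7708 [array([46.9,  0.7]), array([18.1, 63.8]), np.float64(89.9)] z 20.8 slope [2.000e-03 2.066e+01]
t 46.5 pos [ 458.  -344.9  243.4] rpy [ 3.1415 -0.0032  2.3712] shares x -0.0001 y 0.0019 z 0.0268 turn 0.5584 w 17.7 q6 -1.58
```

Request:
step_arm --pt "0 0 0 0 0.0931" --pt "0 0 0 0 0.0931" --pt "0 0 0 0 0.0931" --pt "0 0 0 0 0.0931" --pt "0 0 0 0 0.0931" --pt "0 0 0 0 0.0931" --pt "0 0 0 0 0" --pt "0 0 0 0 0"

```text
time: 47.35
tool_pos: [458.4, -345.2, 244.2]
tcp_rot: [-3.14, -0.001, 1.498]
contact_force: [0.3, -0.1, -2.7]
grip_width: 17.8
finger_force: 30.0
```

```bash
python3 go.py 408.7 -20.1 243 85.6; python3 - <<'E'
from h import *
for n in('top','side'):
    grab(n,n+'12'); W=cloud(load(n+'12')).reshape(-1,3)
    for l,x0,x1,y0,y1,z0,z1 in [('knob',480,620,-80,60,99,107),('lid',495,608,-80,30,60,66),('turq',330,430,100,180,100,170),('tools',630,700,-150,90,160,180)]:
        m=(W[:,0]>x0)&(W[:,0]<x1)&(W[:,1]>y0)&(W[:,1]<y1)&(W[:,2]>z0)&(W[:,2]<z1)
        if l in('knob','lid'): m&=~((W[:,0]<500)&(W[:,1]<-70))
        if m.sum()>4: print(n,l,m.sum(),[np.round(a,1) for a in cv2.minAreaRect(W[m][:,:2].astype(np.float32))],W[m].mean(0).round(1))
E
```

```text
t 47.4 pos [ 458.4 -345.2  244.2] rpy [-3.1404e+00 -1.2000e-03  1.4977e+00] shares x 0.6407 y -0.1490 z 0.0024 turn 0.0023 w 17.8 q6 -0.71
top knob 116 [array([553. , -25.6]), array([26.7, 28.5]), np.float64(0.9)] [553.  -25.7 102.6]
top lid 657 [array([552.2, -26.9]), array([81.3, 81.9]), np.float64(88.2)] [552.1 -25.1  62.8]
top turq 125 [array([371.7, 136.8]), array([25.5, 25.1]), np.float64(44.0)] [372.  136.1 143.4]
top tools 475 [array([665. , -27.7]), array([210.8,  25.5]), np.float64(85.6)] [662.6 -36.  169.3]
side knob 75 [array([552.6, -23.9]), array([30., 27.]), np.float64(55.3)] [552.1 -21.  102.9]
side lid 396 [array([551.2, -20.3]), array([82.4, 81.9]), np.float64(6.4)] [551.4 -16.3  63.2]
side turq 277 [array([371.5, 143.4]), array([19.2, 24.6]), np.float64(89.7)] [372.  146.2 128.4]
side tools 345 [array([663.8, -24.3]), array([212. ,  24.4]), np.float64(85.5)] [662.1 -26.6 167.9]
```

Box is centred on the stand at about (552.5,-26), and all four tools stand in the rail. Bringing the leaf round to the front.

Request:
step_arm --pt "0 0.04 -0.0093 0 0.0023" --pt "0 0.0751 -0.0175 0 0" --pt "0 0.0751 -0.0175 0 0" --pt "0 0.0751 -0.0175 0 0" --pt "0 0.0751 -0.0175 0 0" --pt "0 0.0751 -0.0175 0 0" --pt "0 0.0751 -0.0175 0 0" --pt "0 0.0751 -0.0175 0 0"

```text
time: 48.25
tool_pos: [415.2, -56.8, 245.2]
tcp_rot: [3.141, -0.0, 1.492]
contact_force: [0.9, 0.1, -1.7]
grip_width: 17.6
finger_force: 30.0
```

Request:
step_arm --pt "0 0.0751 -0.0175 0 0" --pt "0 0 0 0 0" --pt "0 0 0 0 0" --pt "0 0 0 0.04 0" --pt "0 0 0 0.05 0" --pt "0 0 0 0.05 0" --pt "0 0 0 0.016 0" --pt "0 0 0 0 0"

```text
time: 49.05
tool_pos: [409.7, -20.7, 166.4]
tcp_rot: [-3.139, -0.0, 1.489]
contact_force: [-0.4, -0.2, -2.2]
grip_width: 18.2
finger_force: 30.0
```

Request:
step_arm --pt "0 0 0 0 0" --pt "0 0 0 0 0"

```text
time: 49.25
tool_pos: [410.8, -20.5, 168.2]
tcp_rot: [3.139, 0.0, 1.49]
contact_force: [0.2, 0.6, -2.3]
grip_width: 17.8
finger_force: 30.0
```

```bash
python3 go.py 458.6 -23.9 165 85.6; python3 sock.py w12; python3 - <<'E'
from h import *
W=cloud(load('w12')).reshape(-1,3)
for l,x0,x1,y0,y1,z0,z1 in [('post',435,500,86,130,119,130),('pin',445,490,50,82,124,140),('stop',450,520,-120,-70,106,118)]:
    m=(W[:,0]>x0)&(W[:,0]<x1)&(W[:,1]>y0)&(W[:,1]<y1)&(W[:,2]>z0)&(W[:,2]<z1)
    if m.sum()>4: print(l,m.sum(),[np.round(a,1) for a in cv2.minAreaRect(W[m][:,:2].astype(np.float32))],W[m].mean(0).round(1))
E
```

```text
t 49.2 pos [410.8 -20.5 168.2] rpy [3.1392e+00 3.0000e-04 1.4899e+00] shares x 0.0005 y 0.0958 z 0.0064 turn -0.0026 w 17.8 q6 -0.16
tcp [410.8 -20.5 168.2] w 17.8 yaw deg 85.37 F [ 0.2  0.6 -2.3]
socket 4083 [array([93.7,  0.4]), array([28.1, 28. ]), np.float64(90.0)] 5.1
rail 7812 [array([47.3,  0.4]), array([64.7, 18.1]), np.float64(0.0)] z 20.9 slope [4.7000e-03 2.0657e+01]
post 2677 [array([469.2, 102.1]), array([22. , 26.5]), np.float64(85.6)] [468.4 101.7 125.5]
pin 392 [array([466.3,  69.3]), array([11.1, 11.2]), np.float64(8.9)] [465.4  69.1 129.1]
```

View pics/w12.png

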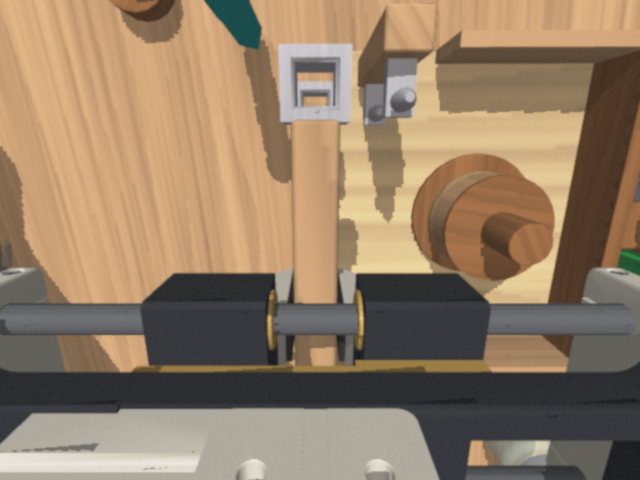

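Wrist view: the upper socket is at (316,85) and the pins at (405,98) and (376,113). The socket line is level with the pins, so I'm moving in +x at the raised height.

Request:
step_arm --pt "0 0 0.016 0.0064 -0.0026" --pt "0 0 0.02 0 0" --pt "0 0 0.02 0 0" --pt "0 0 0.02 0 0" --pt "0 0 0.012 0 0" --pt "0 0 0.008 0 0" --pt "0 0 0 0 0" --pt "0 0 0 0 0"

```text
time: 50.1
tool_pos: [457.5, -23.6, 163.8]
tcp_rot: [-3.141, -0.0, 1.494]
contact_force: [0.2, -0.1, -3.0]
grip_width: 17.9
finger_force: 30.0
```

Request:
step_arm --pt "0 0 0 0 0" --pt "0 0 0 0 0"

```text
time: 50.3
tool_pos: [457.6, -23.7, 164.0]
tcp_rot: [-3.142, -0.0, 1.494]
contact_force: [0.3, -0.2, -2.0]
grip_width: 17.6
finger_force: 30.0
```

```bash
python3 go.py 458.7 -24.1 130 85.6; python3 sock.py w13; python3 - <<'E'
from h import *
W=cloud(load('w13')).reshape(-1,3)
for l,x0,x1,y0,y1,z0,z1 in [('post',435,500,86,130,119,130),('pin',455,478,60,80,122,136),('sockhi',430,500,45,90,160,178)]:
    m=(W[:,0]>x0)&(W[:,0]<x1)&(W[:,1]>y0)&(W[:,1]<y1)&(W[:,2]>z0)&(W[:,2]<z1)
    if m.sum()>4: print(l,m.sum(),[np.round(a,1) for a in cv2.minAreaRect(W[m][:,:2].astype(np.float32))],W[m].mean(0).round(1))
E
```

```text
t 50.3 pos [457.6 -23.7 164. ] rpy [-3.1415e+00 -1.0000e-04  1.4941e+00] shares x -0.0006 y 0.0023 z 0.0679 turn 0.0001 w 17.6 q6 -0.14
tcp [457.6 -23.7 164. ] w 17.6 yaw deg 85.61 F [ 0.3 -0.2 -2. ]
socket 4086 [array([93.8,  0.4]), array([28.3, 28.1]), np.float64(0.1)] 5.1
rail 7830 [array([47.3,  0.5]), array([64.7, 18.1]), np.float64(0.0)] z 21.0 slope [4.60000e-03 2.06926e+01]
post 2204 [array([469.4, 103.8]), array([18.9, 26.2]), np.float64(86.5)] [469.3 103.7 125.8]
pin 367 [array([466.7,  70.4]), array([ 9.3, 11.5]), np.float64(85.6)] [466.6  69.7 129.3]
sockhi 3965 [array([465.2,  69.8]), array([28.3, 28.1]), np.float64(85.5)] [465.3  70.9 168.8]
```

Request:
step_arm --pt "0 0 0.0022 0 0" --pt "0 0 0 0.008 0" --pt "0 0 0 0.01 0" --pt "0 0 0 0.01 0" --pt "0 0 0 0.01 0" --pt "0 0 0 0.008 0" --pt "0 0 0 0.006 0" --pt "0 0 0 0 0"

```text
time: 51.15
tool_pos: [458.7, -23.8, 137.4]
tcp_rot: [-3.141, -0.0, 1.494]
contact_force: [0.0, -0.4, -2.7]
grip_width: 18.1
finger_force: 30.0
```

```bash
python3 go.py 458.7 -24.1 130 85.6; python3 sock.py w14
```

```text
t 51.1 pos [458.7 -23.8 137.4] rpy [-3.1407e+00 -2.0000e-04  1.4943e+00] shares x -0.0007 y 0.0000 z 0.0149 turn 0.0002 w 18.1 q6 -0.14
tcp [458.7 -23.8 137.4] w 18.1 yaw deg 85.61 F [ 0.  -0.4 -2.7]
socket 4358 [array([93.7,  0.4]), array([28.2, 28.1]), np.float64(0.0)] 5.1
rail 7827 [array([47.3,  0.5]), array([18.1, 64.6]), np.float64(89.9)] z 20.9 slope [4.40000e-03 2.06949e+01]
```

Sockets are on the pins with no side force. Down the rest.

Request:
step_arm --pt "0 0 0 0.006 0" --pt "0 0 0 0.004 0" --pt "0 0 0 0.003 0" --pt "0 0 0 0 0" --pt "0 0 0 0 0"

```text
time: 51.7
tool_pos: [458.9, -23.8, 131.4]
tcp_rot: [3.142, -0.0, 1.494]
contact_force: [-0.5, -0.7, -1.7]
grip_width: 17.7
finger_force: 30.0
```

```bash
python3 sock.py w15
```

```text
tcp [458.9 -23.8 131.4] w 17.7 yaw deg 85.61 F [-0.5 -0.7 -1.7]
socket 4720 [array([93.7,  0.4]), array([28.2, 28.1]), np.float64(0.1)] 4.9
rail 7814 [array([47.3,  0.5]), array([64.6, 18.1]), np.float64(0.0)] z 20.9 slope [4.30000e-03 2.06904e+01]
```

Request:
step_arm --pt "0 0 0 0.0016 0" --pt "0 0 0 0 0" --pt "0 0 0 0 0" --pt "0.3 0 0 0 0" --pt "0.4 0 0 0 0" --pt "0.5 0 0 0 0" --pt "0.5 0 0 0 0" --pt "0.5 0 0 0 0"

```text
time: 52.55
tool_pos: [459.0, -23.8, 130.7]
tcp_rot: [3.141, -0.0, 1.494]
contact_force: [-0.5, -0.2, 0.1]
grip_width: 45.3
finger_force: 0.0
```

Request:
step_arm --pt "0.5 0 0 0 0" --pt "0.5 0 0 -0.02 0" --pt "0.5 0 0 -0.04 0" --pt "0.5 0 0 -0.06 0" --pt "0.5 0 0 -0.06 0" --pt "0.5 0 0 -0.06 0" --pt "0.5 0 0 0 0" --pt "0.5 0 0 0 0"

```text
time: 53.35
tool_pos: [459.1, -23.9, 251.5]
tcp_rot: [3.14, 0.0, 1.494]
contact_force: [0.0, -0.7, -1.0]
grip_width: 45.6
finger_force: 0.0
```

Request:
step_arm --pt "0.5 -0.05 0 0 0" --pt "0.5 -0.08 0 0 0" --pt "0.5 -0.08 0 0 0" --pt "0.5 -0.08 0 0 0" --pt "0.5 -0.08 0 0 0" --pt "0.5 -0.06 0 0 0" --pt "0.5 0 0 0 0" --pt "0.5 0 0 0 0"

```text
time: 54.15
tool_pos: [441.8, -238.0, 249.4]
tcp_rot: [-3.139, -0.002, 1.493]
contact_force: [-0.2, 0.3, -0.9]
grip_width: 45.8
finger_force: 0.0
```

```bash
python3 - <<'E'
from h import *
o=bot.get_obs(); print(o['time'],o['tool_pos'],o['contact_force'])
for n in('top','side'):
    grab(n,n+'16'); W=cloud(load(n+'16')).reshape(-1,3)
    for l,x0,x1,y0,y1,z0,z1 in [('leaf',420,500,-125,65,142,165),('sock',430,500,50,95,128,140),('knob',500,620,-80,60,99,107),('lid',500,608,-80,30,60,66),('tools',630,700,-150,90,140,190)]:
        m=(W[:,0]>x0)&(W[:,0]<x1)&(W[:,1]>y0)&(W[:,1]<y1)&(W[:,2]>z0)&(W[:,2]<z1)
        if m.sum()>4: print(n,l,m.sum(),[np.round(a,1) for a in cv2.minAreaRect(W[m][:,:2].astype(np.float32))],W[m].mean(0).round(1),np.percentile(W[m][:,2],[5,95]).round(1))
a=cv2.imread('pics/top16.png')[130:290,270:470]; b=cv2.imread('pics/side16.png')[150:310,180:380]
cv2.imwrite('pics/fin.png',cv2.resize(np.hstack([a,b]),(800,320),interpolation=cv2.INTER_CUBIC))
E
```

```text
54.15 [ 441.80411188 -238.01427411  249.36594442] [-0.15859651  0.31611397 -0.87068693]
top leaf 487 [array([459.2, -27.3]), array([157.8,  18.1]), np.float64(85.6)] [459.7 -20.  145.8] [142.3 149.6]
top sock 120 [array([466.6,  65.4]), array([27.4, 27.6]), np.float64(88.6)] [466.1  66.4 133.5] [129.7 136.7]
top knob 120 [array([553.2, -25.6]), array([28.5, 26.6]), np.float64(88.3)] [552.9 -25.5 102.6] [ 99.4 105.5]
top lid 662 [array([553.2, -26.2]), array([81.5, 82.7]), np.float64(58.3)] [551.8 -25.1  62.8] [60.4 65.4]
top tools 648 [array([664.4, -27.3]), array([211.4,  25.3]), np.float64(85.6)] [661.3 -36.6 164.1] [144.7 173.5]
side leaf 233 [array([459. , -23.7]), array([156.9,  18.2]), np.float64(86.1)] [459.3 -10.9 146.4] [142.8 149.9]
side sock 129 [array([465.7,  67.3]), array([28.2, 34.2]), np.float64(0.5)] [465.1  66.8 133.3] [128.7 137.5]
side knob 72 [array([551.9, -22.7]), array([29., 27.]), np.float64(14.5)] [552.  -22.  102.7] [100.  105.3]
side lid 396 [array([552. , -21.6]), array([82.6, 82.6]), np.float64(1.0)] [551.3 -16.4  63.3] [61.2 65.3]
side tools 614 [array([663.4, -25.3]), array([215.1,  24.7]), np.float64(85.6)] [661.1 -19.7 160.2] [141.8 172.8]
```

View pics/fin.png

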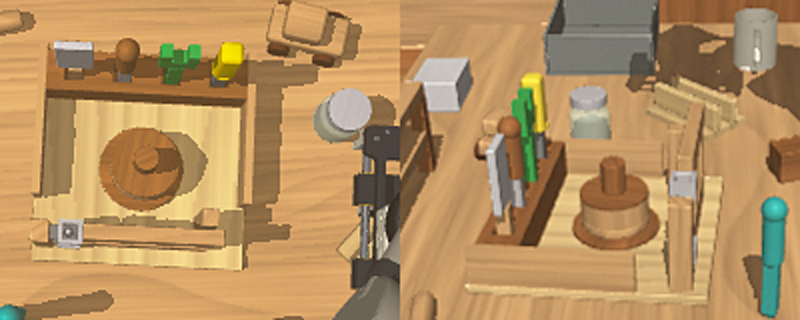

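The leaf hangs shut across the front with its socket on the pin at (68,233). The box is centred on the stand at (140,165), and all four tools stand in the rail. One settle check, then hand in.

Request:
step_arm --pt "0.5 0 0 0 0" --pt "0.5 0 0 0 0" --pt "0.5 0 0 0 0" --pt "0.5 0 0 0 0" --pt "0.5 0 0 0 0" --pt "0.5 0 0 0 0" --pt "0.5 0 0 0 0" --pt "0.5 0 0 0 0"

```text
time: 55.05
tool_pos: [442.5, -238.2, 250.6]
tcp_rot: [-3.142, -0.0, 1.494]
contact_force: [0.2, 1.1, 0.5]
grip_width: 45.7
finger_force: 0.0
```

```bash
python3 - <<'E'
from h import *
grab('top','top17'); W=cloud(load('top17')).reshape(-1,3); ok=True
for l,x0,x1,y0,y1,z0,z1,c in [('leaf',420,500,-125,65,142,165,(459.2,-27.3)),('sock',430,500,50,95,128,140,(466.6,65.4)),('lid',500,608,-80,30,60,66,(553,-26))]:
    m=(W[:,0]>x0)&(W[:,0]<x1)&(W[:,1]>y0)&(W[:,1]<y1)&(W[:,2]>z0)&(W[:,2]<z1)
    r=cv2.minAreaRect(W[m][:,:2].astype(np.float32)); print(l,np.round(r[0],1),round(r[2],1)); ok&=np.hypot(*(np.array(r[0])-c))<3
if ok: print(bot.close_job())
E
```

```text
leaf [459.3 -27.2] 85.8
sock [466.8  72.3] 88.9
lid [553.5 -26.1] 77.0
```

```bash
python3 - <<'E'
from h import *
for n in('top16','top17'):
    W=cloud(load(n)).reshape(-1,3); m=(W[:,0]>430)&(W[:,0]<500)&(W[:,1]>50)&(W[:,1]<84)&(W[:,2]>128)&(W[:,2]<140)
    print(n,m.sum(),np.median(W[m],0).round(1))
    p=(abs(load(n)['im'].astype(int)-load('top16')['im'])[215:270,280:400].max(-1)>60).sum(); print('changed px',p)
E
```

```text
top16 120 [466.4  67.8 133.7]
changed px 0
top17 117 [466.3  68.  133.6]
changed px 0
```

The socket hasn't moved; that jump was an outlier depth point. Handing in.

```bash
python3 -c "
from plant import bot
print(bot.close_job())"
```

```text
the job is handed in; nothing more can be done
None
```

The job is handed in at about 55 s on the robot's clock: the last camera checks showed all four tools down in the rail, the box centred on the stand and the gate leaf hung shut on both pins, but no verdict came back.

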